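# Issue stir bars and flag the empty bin

### The job

Use the scoop, with the bin's corners as a backstop, to move every stir bar from the grey stock bin into the cardboard carton; never touch the stir bars with the fingers. Only once they are all in the carton, take the two folded reorder tags and hang them side by side astride the rail, clear of its posts. Leave the scoop standing level on the middle of its rubber mat and the bottle, beaker and jar undisturbed.

Things in the scene. Friction and masses are not known exactly. Their poses are not given: they have to be found in the camera images.
- bin: Grey plastic stock bin, fixed to the bench, an open tray 270 x 145 mm outside and 45 mm high, walls and floor 5 mm thick (inside 260 x 135 mm). Origin at the centre of its underside; x along its length (away from the robot at yaw 0), z up. The stir bars start lying on its floor between its middle and its +x end.
- carton: Open cardboard issue carton, fixed to the bench, 130 mm (its x) by 150 mm (its y) and 60 mm high, walls and floor 5 mm thick. Origin at the centre of its underside, z up.
- mat: Flat black rubber mat for the scoop, fixed to the bench, 130 mm (its x) by 110 mm (its y), 4 mm thick. Origin at the centre of its underside.
- scoop: Loose aluminium hand scoop, 0.13 to 0.21 kg: flat pan 90 mm long (its x) and 70 mm wide (its y), 2 mm thick, open at the front (+x), side walls 28 mm high along its rear 52 mm only (the front 38 mm is a bare flat lip), back wall 34 mm high, with an upright black handle over the back. Origin at the centre of the pan's underside, z up. It starts standing on the mat.
- scoop_grip (a point): Point to grip on the scoop's upright handle: 72 mm above the pan's underside and 33 mm behind the scoop's origin. The handle is a straight bar 16 mm thick (scoop y) and 24 mm deep (scoop x), from 31 to 101 mm above the pan's underside. Axes as the scoop's.
- scoop_lip (a point): Middle of the scoop's front lower edge, 45 mm ahead of its origin. Axes as the scoop's.
- rail: Steel rail, fixed: a straight level bar 12 mm thick along its y between two posts 220 mm apart (each 16 mm thick on a 70 mm disc foot), bar centre 160 mm above the bench. Origin on the bench under the middle of the bar.
- rail_mid (a point): Middle of the rail's bar, on its centre line. Axes as the rail's (y along the bar, z up).
- reagent: Bystander: amber glass bottle 60 mm across, 130 mm high, beyond the bin. Origin at the centre of its underside.
- beaker: Bystander: glass beaker 70 mm across, 85 mm high, beyond the bin. Origin at the centre of its underside.
- jar: Bystander: white plastic jar 70 mm across, 80 mm high, beyond the bin. Origin at the centre of its underside.
- board: Flat plywood board, fixed, 100 mm (its x) by 220 mm (its y), 6 mm thick, on which the two tags start. Origin at the centre of its underside.
- tag0: One of two alike loose reorder tags, 0.06 to 0.09 kg: rigid grey plastic strip 4 mm thick folded square into an upside-down U with white paper on both legs; 42 mm over the legs (its x), 70 mm long along the fold (its y), 65 mm high, 34 mm clear between the legs. Starts standing on its legs on the plywood board. Origin midway between the feet of its legs, z up.
- tag0_top (a point): Middle of the underside of the tag's top plate, 61 mm above the feet of its legs. Axes as the tag's.
- tag1: One of two alike loose reorder tags, 0.06 to 0.09 kg: rigid grey plastic strip 4 mm thick folded square into an upside-down U with white paper on both legs; 42 mm over the legs (its x), 70 mm long along the fold (its y), 65 mm high, 34 mm clear between the legs. Starts standing on its legs on the plywood board. Origin midway between the feet of its legs, z up.
- tag1_top (a point): Middle of the underside of the tag's top plate, 61 mm above the feet of its legs. Axes as the tag's.
- bar0: White slippery PTFE stir bar, smooth with round ends, 20 mm thick and 36 mm long (along its x), 20 g. Origin at its centre. None if absent in this run (4 to 7 are present).
- bar1: White slippery PTFE stir bar, smooth with round ends, 20 mm thick and 36 mm long (along its x), 20 g. Origin at its centre. None if absent in this run (4 to 7 are present).
- bar2: White slippery PTFE stir bar, smooth with round ends, 20 mm thick and 36 mm long (along its x), 20 g. Origin at its centre. None if absent in this run (4 to 7 are present).
- bar3: White slippery PTFE stir bar, smooth with round ends, 20 mm thick and 36 mm long (along its x), 20 g. Origin at its centre. None if absent in this run (4 to 7 are present).
- bar4: White slippery PTFE stir bar, smooth with round ends, 20 mm thick and 36 mm long (along its x), 20 g. Origin at its centre. None if absent in this run (4 to 7 are present).
- bar5: White slippery PTFE stir bar, smooth with round ends, 20 mm thick and 36 mm long (along its x), 20 g. Origin at its centre. None if absent in this run (4 to 7 are present).
- bar6: White slippery PTFE stir bar, smooth with round ends, 20 mm thick and 36 mm long (along its x), 20 g. Origin at its centre. None if absent in this run (4 to 7 are present).

How it is judged:
On the way, in this order (a step that is already met when the one before it is completed fails the run):
1. every stir bar lies in the carton (x of bar0 in the frame of carton between -0.062 and 0.062 m and y of bar0 in the frame of carton between -0.072 and 0.072 m and z of bar0 in the frame of carton between 0 and 0.058 m and x of bar1 in the frame of carton between -0.062 and 0.062 m and y of bar1 in the frame of carton between -0.072 and 0.072 m and z of bar1 in the frame of carton between 0 and 0.058 m and x of bar2 in the frame of carton between -0.062 and 0.062 m and y of bar2 in the frame of carton between -0.072 and 0.072 m and z of bar2 in the frame of carton between 0 and 0.058 m and x of bar3 in the frame of carton between -0.062 and 0.062 m and y of bar3 in the frame of carton between -0.072 and 0.072 m and z of bar3 in the frame of carton between 0 and 0.058 m and x of bar4 in the frame of carton between -0.062 and 0.062 m and y of bar4 in the frame of carton between -0.072 and 0.072 m and z of bar4 in the frame of carton between 0 and 0.058 m and x of bar5 in the frame of carton between -0.062 and 0.062 m and y of bar5 in the frame of carton between -0.072 and 0.072 m and z of bar5 in the frame of carton between 0 and 0.058 m and x of bar6 in the frame of carton between -0.062 and 0.062 m and y of bar6 in the frame of carton between -0.072 and 0.072 m and z of bar6 in the frame of carton between 0 and 0.058 m), for 0.3 s.
2. then both tags hang astride the rail, let go (x of tag0_top in the frame of rail_mid between -0.017 and 0.017 m and y of tag0_top in the frame of rail_mid between -0.075 and 0.075 m and z of tag0_top in the frame of rail_mid between 0.001 and 0.014 m and angle between each of tag0_top, tag1_top's own z axis and vertical below 0.45 rad and contact force between the fingers and tag0 below 0.1 N and linear speed of each of tag0, tag1 below 0.05 m/s and x of tag1_top in the frame of rail_mid between -0.017 and 0.017 m and y of tag1_top in the frame of rail_mid between -0.075 and 0.075 m and z of tag1_top in the frame of rail_mid between 0.001 and 0.014 m and contact force between the fingers and tag1 below 0.1 N), for 0.3 s.
At the end, for the whole second after the job is handed in: All stir bars at rest in the carton below its rim; both tags astride the bar, let go, middles within 75 mm of the bar's middle, leaning under 25 degrees; scoop level (6 degrees) on the mat, origin within 50 mm (mat x) and 45 mm (mat y) of its centre; all still (all of step 1 and all of step 2 and x of scoop in the frame of mat between -0.05 and 0.05 m and y of scoop in the frame of mat between -0.045 and 0.045 m and z of scoop in the frame of mat between 0.001 and 0.009 m and angle between scoop's own z axis and vertical below 0.1 rad and linear speed of scoop below 0.03 m/s and linear speed of each of bar0, bar1, bar2, bar3, bar4, bar5, bar6 below 0.05 m/s); the robot touches nothing.
It fails at once if the fingers touch a stir bar (contact force between the fingers and bar0 above 0.3 N or contact force between the fingers and bar1 above 0.3 N or contact force between the fingers and bar2 above 0.3 N or contact force between the fingers and bar3 above 0.3 N or contact force between the fingers and bar4 above 0.3 N or contact force between the fingers and bar5 above 0.3 N or contact force between the fingers and bar6 above 0.3 N).
It fails at once if a bystander is pushed more than 20 mm or tipped (distance of any of reagent, beaker, jar from where it was at the start of the episode above 0.02 m or angle between any of reagent, beaker, jar's own z axis and vertical above 0.35 rad).
It fails at once if a tag is hung on the rail while a stir bar is still in the bin (((x of tag0_top in the frame of rail_mid between -0.017 and 0.017 m and z of tag0_top in the frame of rail_mid between 0 and 0.014 m and contact force between the fingers and tag0 below 0.1 N) or (x of tag1_top in the frame of rail_mid between -0.017 and 0.017 m and z of tag1_top in the frame of rail_mid between 0 and 0.014 m and contact force between the fingers and tag1 below 0.1 N)) and ((x of bar0 in the frame of bin between -0.13 and 0.13 m and y of bar0 in the frame of bin between -0.068 and 0.068 m and z of bar0 in the frame of bin below 0.05 m) or (x of bar1 in the frame of bin between -0.13 and 0.13 m and y of bar1 in the frame of bin between -0.068 and 0.068 m and z of bar1 in the frame of bin below 0.05 m) or (x of bar2 in the frame of bin between -0.13 and 0.13 m and y of bar2 in the frame of bin between -0.068 and 0.068 m and z of bar2 in the frame of bin below 0.05 m) or (x of bar3 in the frame of bin between -0.13 and 0.13 m and y of bar3 in the frame of bin between -0.068 and 0.068 m and z of bar3 in the frame of bin below 0.05 m) or (x of bar4 in the frame of bin between -0.13 and 0.13 m and y of bar4 in the frame of bin between -0.068 and 0.068 m and z of bar4 in the frame of bin below 0.05 m) or (x of bar5 in the frame of bin between -0.13 and 0.13 m and y of bar5 in the frame of bin between -0.068 and 0.068 m and z of bar5 in the frame of bin below 0.05 m) or (x of bar6 in the frame of bin between -0.13 and 0.13 m and y of bar6 in the frame of bin between -0.068 and 0.068 m and z of bar6 in the frame of bin below 0.05 m))).
Of bar0, bar1, bar2, bar3, bar4, bar5, bar6 only 4 to 7 are there at a start; the rules pass over those that are not, and their reading is None.
At some moment in a run one of scoop may be knocked a few centimetres aside while the robot is not near it.
It also fails if it takes over 200 s, if anything falls off the work surface, if the arm or the gripper's body presses on something with over 40 N, if the wrist force passes 120 N, or if a joint passes its speed limit or range.

### The arm

A 6-joint arm with a two-finger parallel gripper is mounted at the origin on the work surface. World frame = base frame: x ahead of the robot, y to its left, z up, the work surface at z = 0. Lengths are in m, angles in rad, forces in N, time in s.
With the tool pointing down it reaches from about 0.4 to 0.825 m from the base axis. Payload 7 kg.
Tool frame: the origin (TCP) lies midway between the tips of the shut fingers; the grasp point (between the pads) lies 19 mm behind it; z points along the fingers, x is the direction in which the jaws open and shut, and the axes are right-handed (so a half turn about z gives the same grasp; the last joint's range is limited). The gripper opens to 88 mm and grips with 3 to 60 N. Pads are 19 mm wide; open, the fingers measure 130 mm over their backs; the gripper's body (78 mm by 193 mm) begins 47 mm behind the grasp point.
Start: joints at [1.6, 0.359, 0.012, 0, -1.224, -0.288], TCP at [0.173, 0.652, 0.227] pointing down, gripper open.
Joint ranges: [-3.07, 3.07], [-1.43, 2.12], [-1.02, 1.25], [-3.03, 1.67], [-3.05, -0], [-3.03, 3.03]. Speed limits (rad/s): [2.39, 2.39, 3.01, 3.14, 3.14, 3.14].

### API

Orientations are given as [roll, pitch, yaw] about the fixed x, y, z axes, in that order (R = Rz(yaw) Ry(pitch) Rx(roll)).
In Python, from station import arm, grab_frame, camera_params gives the robot as it stands.
- The arm moves only by the shell command python3 -m handwheel 'ROWS' [FORCE]. ROWS is JSON, a list that holds one entry, the list of rows, each a list of 5 numbers: the finger opening in m, from 0 to 0.0876, then the shift along the tool's x, y, z in m, then the turn about the tool's z in degrees. A call has 1 to 20 rows; each row is the pose to reach, as a shift and turn from the pose measured when the call began, along the tool's axes at that moment; what a row does not reach only later rows make up. A row lasts 1/12 s, in which the tool goes at most 41.7 mm and 7.16 degrees, less where a joint would pass 70% of its speed; a pose out of reach is approached as far as the arm can. A call with a gripper value outside its range is refused whole. The fingers move at their own pace and stop on an object; FORCE is the grip in N (left out, the last holds). Time passes only in rows, so rows that repeat a pose let the fingers close. It gives the time, the measured TCP pose, the force and the opening at its end, in the units of the state.
- arm.get_state(): the state, without advancing time (a new reading comes with each control period).
- grab_frame(name): name is "scene" or "side" or "wrist"; returns the picture (480x640x3 uint8, blue, green, red); there is no depth.
- camera_params(name): a dict with "intrinsics" (3x3 intrinsics, pixels), "R" (3x3) and "t" (3): a world point X has camera coordinates R X + t; the wrist camera has in their place "tool_from_camera" (4x4, takes a point from camera to tool coordinates, whose origin is the TCP and whose axes are the tool frame's). Camera axes: x right, y down, z forward; pixel columns grow to the right and rows downward; lengths in m; the calibration is good to about 2 mm. A picture is of the moment at which its call begins: read the wrist's pose just before it. camera_params takes no time and is no camera call.
- arm.job_done(): hands the job in, once; it reports no verdict.
The state is a dict: "t": time; "q": joint angles; "qd": joint speeds; "joint_efforts": joint torques, N m; "eef_pos": TCP position; "ee_rot": TCP orientation; "force": force on the tool from outside, world axes, zero at the start; "moment": the same for the moment, N m; "width": finger opening in m.
Only numpy, scipy, OpenCV 4.12 (cv2) and the standard library are available. Lean on these libraries where they do the work, as an engineer would, in place of code of your own. Each camera call takes 0.05 s, during which the arm holds its last target.

## Working session

There is one attempt and no reset: what is moved stays moved. The work goes in short steps, Python scripts to look and compute and a shell command to move; the robot and the scene stay as the last step left them, time stands still between calls to the robot, and variables do not carry over. Pictures are saved under pics/ and viewed, and the job is handed in when it is done.

```bash
ls; mkdir -p pics
python3 - <<'E'
from station import arm, grab_frame, camera_params
import cv2
print(arm.get_state())
for n in ["scene","side","wrist"]:
    cv2.imwrite(f"pics/a_{n}.png",grab_frame(n)); print(n,camera_params(n))
E
```

```text
pics
{'t': 0.0, 'q': array([ 1.60009246e+00,  3.59386210e-01,  1.11160404e-02, -3.40323998e-04,
       -1.22411064e+00, -2.88132591e-01]), 'qd': array([ 4.76000276e-04,  6.78929607e-04, -1.38508355e-04,  8.11642255e-05,
        1.51040079e-03,  5.54157520e-04]), 'joint_efforts': array([-2.26601669e-04, -5.82713056e+01,  2.93053490e+01,  6.99742064e+00,
        6.96349656e-03, -1.38752503e-04]), 'eef_pos': array([0.17265279, 0.65206595, 0.22564978]), 'ee_rot': array([-3.14144910e+00, -1.61008557e-03, -1.82974878e+00]), 'force': array([-0.76563193, -0.29419627,  0.32989837]), 'moment': array([-0.02555926, -0.0343094 ,  0.01015419]), 'width': 0.08731615789878844}
scene {'intrinsics': array([[554.18589691,   0.        , 313.1119521 ],
       [  0.        , 554.18589691, 239.89675551],
       [  0.        ,   0.        ,   1.        ]]), 'R': array([[ 0.27754762,  0.96052964,  0.01871147],
       [ 0.60371821, -0.15922923, -0.78113403],
       [-0.74732298,  0.22809835, -0.62408293]]), 't': array([-0.1596594 , -0.26790117,  1.61534829])}
side {'intrinsics': array([[443.01261883,   0.     
[... 165 characters left out ...]
.00285355],
       [-0.4471058 , -0.46098281, -0.76654501],
       [ 0.53686818,  0.54714893, -0.64218424]]), 't': array([-0.4024905 ,  0.34416099,  0.60579413])}
wrist {'intrinsics': array([[432.04292644,   0.        , 318.1544098 ],
       [  0.        , 432.04292644, 240.03143971],
       [  0.        ,   0.        ,   1.        ]]), 'tool_from_camera': array([[ 9.99999891e-01, -9.23091045e-05, -4.57154032e-04,
        -3.83239182e-05],
       [ 2.26825171e-04,  9.52739110e-01,  3.03789625e-01,
        -8.24138883e-02],
       [ 4.07505978e-04, -3.03789695e-01,  9.52739028e-01,
        -1.58523517e-01],
       [ 0.00000000e+00,  0.00000000e+00,  0.00000000e+00,
         1.00000000e+00]])}
```

View pics/a_scene.png

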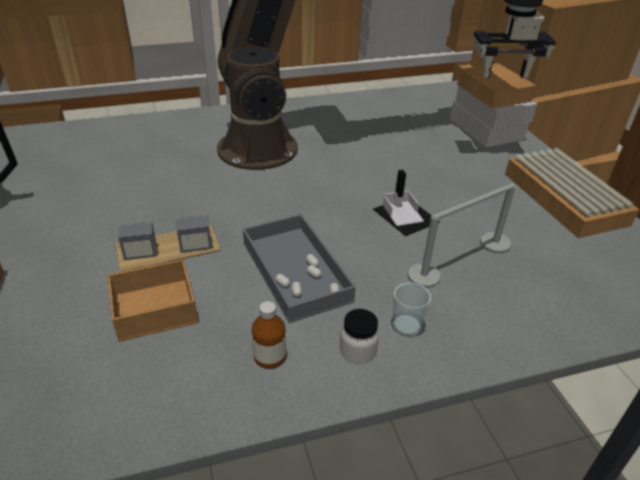

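View pics/a_side.png

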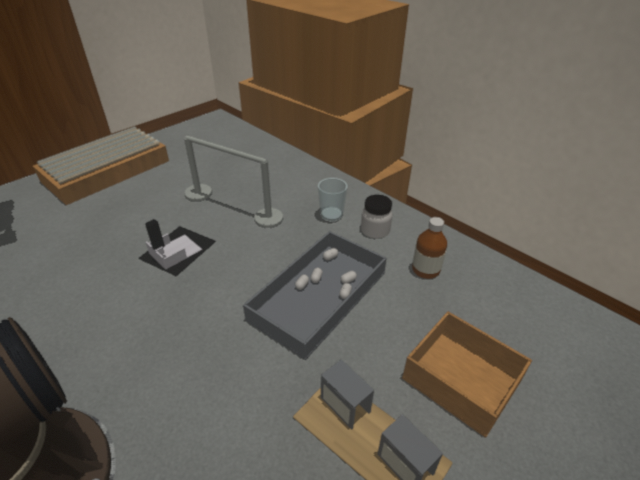

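View pics/a_wrist.png

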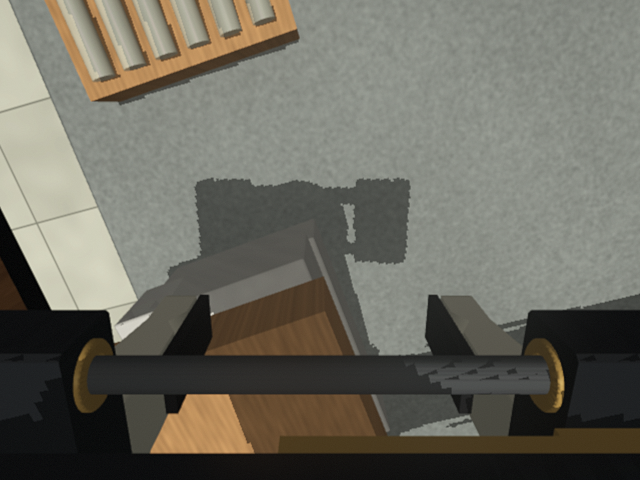

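The scene view shows 5 stir bars in the bin (around 283–335, 260–290), with the scoop on its mat (405,210), the tags (137,240 and 193,235), the carton (152,300) and the rail. I'll enlarge these next.

```bash
cat > h.py <<'E'
from station import arm, grab_frame, camera_params
import cv2, numpy as np
from scipy.spatial.transform import Rotation as Ro
from scipy.optimize import least_squares
def cam(n):
    c=camera_params(n); return c['intrinsics'],np.array(c['R']),np.array(c['t'])
def camw(st):
    c=camera_params('wrist'); T=np.array(c['tool_from_camera'])
    Rt=Ro.from_euler('xyz',st['ee_rot']).as_matrix(); p=np.array(st['eef_pos'])
    Rw=Rt@T[:3,:3]; tw=Rt@T[:3,3]+p
    return c['intrinsics'],Rw.T,-Rw.T@tw
def px(C,uv,z):
    K,R,t=C; d=R.T@np.linalg.inv(K)@np.array([uv[0],uv[1],1.]); o=-R.T@t
    return (o+d*(z-o[2])/d[2])
def proj(C,X):
    K,R,t=C; X=np.atleast_2d(X); c=X@R.T+t; p=c@K.T; return p[:,:2]/p[:,2:]
def crop(img,x0,y0,x1,y1,s,name):
    cv2.imwrite('pics/'+name+'.png',cv2.resize(img[y0:y1,x0:x1],None,fx=s,fy=s,interpolation=cv2.INTER_CUBIC))
E
python3 - <<'E'
from h import *
s=cv2.imread('pics/a_scene.png'); d=cv2.imread('pics/a_side.png')
crop(s,230,200,370,320,5,'b1'); crop(s,100,200,230,340,4,'b2'); crop(s,370,160,520,290,5,'b3')
crop(d,230,220,400,360,4,'b4'); crop(d,290,310,540,480,3,'b5'); crop(d,130,120,350,280,3,'b6')
E
```

```text
(no output)
```

View pics/b1.png

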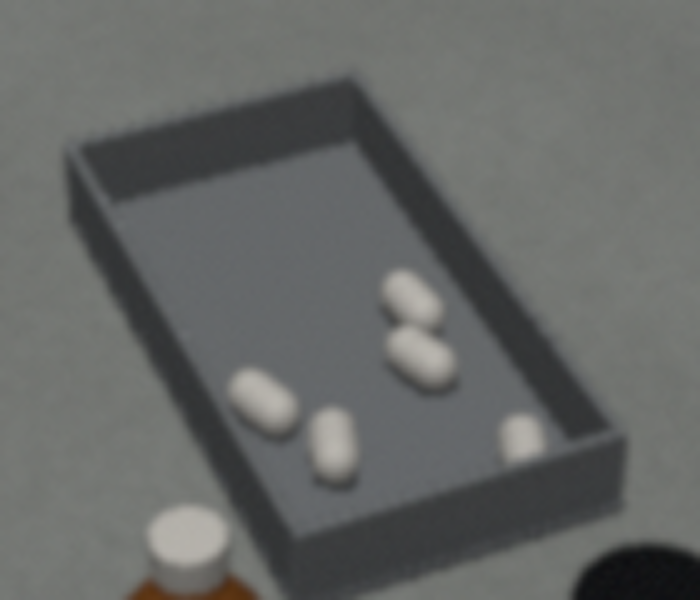

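View pics/b2.png

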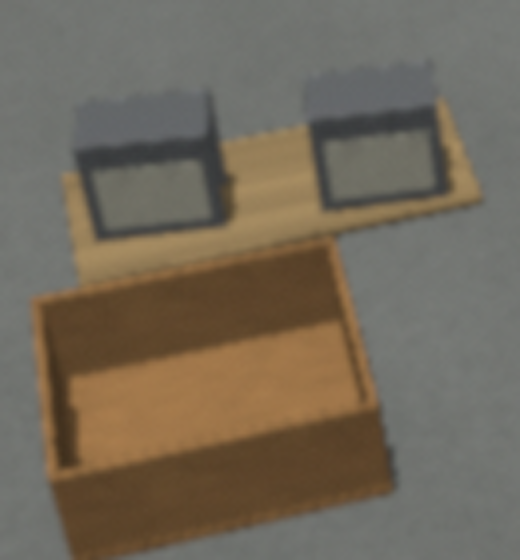

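View pics/b3.png

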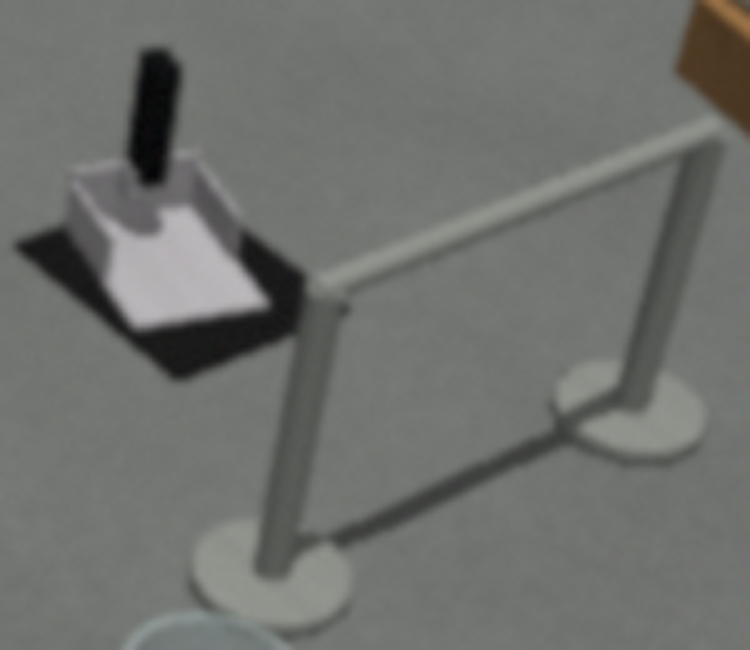

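View pics/b4.png

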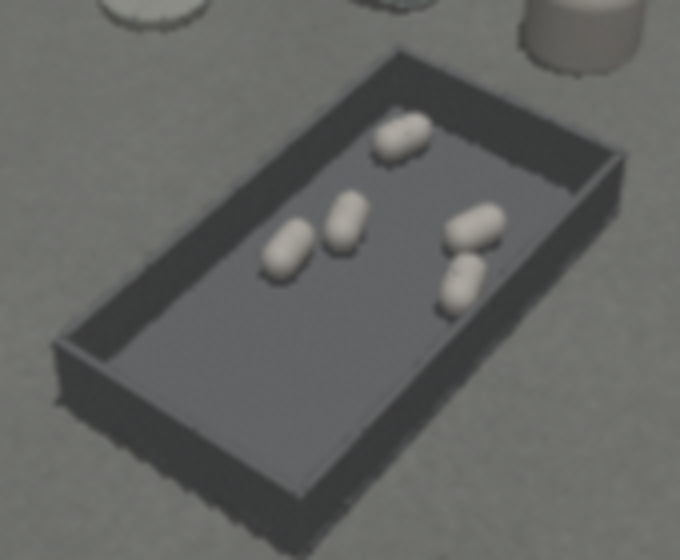

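View pics/b5.png

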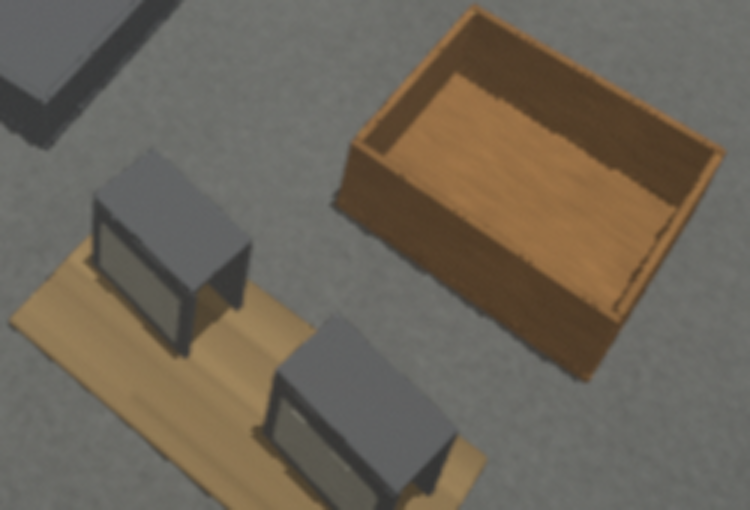

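View pics/b6.png

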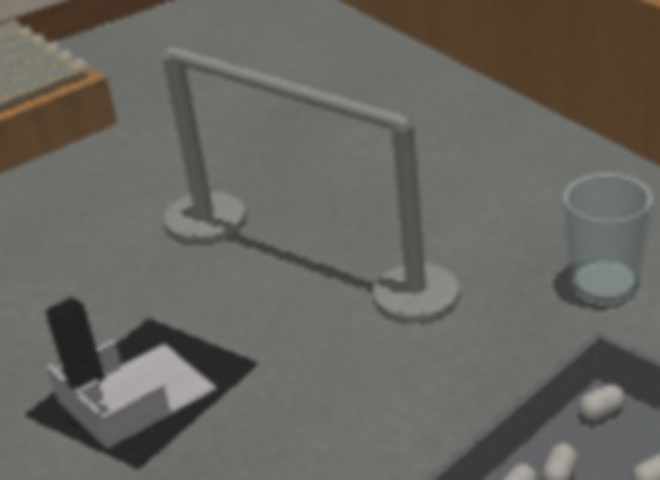

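```bash
cat > fit.py <<'E'
from h import *
S=cam('scene'); D=cam('side')
def fit(name,model,sc,sd,x0=(.6,0,0)):
    model=np.array(model,float)
    def w(p):
        c,s=np.cos(p[2]),np.sin(p[2]); M=model.copy()
        M[:,0]=p[0]+c*model[:,0]-s*model[:,1]; M[:,1]=p[1]+s*model[:,0]+c*model[:,1]; return M
    def r(p):
        W=w(p); out=[]
        for C,l in((S,sc),(D,sd)):
            P=proj(C,W)
            for i,uv in enumerate(l):
                if uv is not None: out+=list(P[i]-uv)
        return np.array(out)
    s=least_squares(r,x0,loss='soft_l1'); print(name,np.round(s.x,4),'deg',round(np.degrees(s.x[2]),2),'maxres',round(abs(r(s.x)).max(),2)); return s.x
def box(a,b,z): return [(a,b,z),(a,-b,z),(-a,-b,z),(-a,b,z)]  # far+y, far-y, near-y, near+y
E
python3 - <<'E'
from fit import *
print('scenecam',-S[1].T@S[2],'side',-D[1].T@D[2])
fit('bin',box(.135,.0725,.045),[(355,287.4),(288.4,308),(243.6,229.6),(300.4,215.2)],[(330,232.5),(386.25,258.25),(305,344.25),(244.5,306.25)])
fit('carton',box(.065,.075,.06),[(195,300.75),(113.75,318.75),(108.75,274.5),(183,260)],[(449,312.7),(530.7,360.7),(495.7,417.3),(407.3,356.7)],(.6,-.4,0))
fit('tagA',box(.021,.035,.071),[(153.75,235),(118.75,237.5),(119.5,225.75),(152,223.25)],[(402.3,415),(442.3,454.3),(421.7,475.7),(382.3,433.3)],(.5,-.3,0))
fit('tagB',box(.021,.035,.071),[(210,227),(175.75,228.75),(177,217.5),(208.75,215.5)],[(340.7,360),(374,390.7),(354,407.3),(321.7,374.3)],(.5,-.2,0))
fit('scoop',[(.045,.035,.006),(.045,-.035,.006),(-.033,0,.105)],[(424,220.6),(397,226.4),(402,171.6)],[(185,235),(202.3,249.3),(152,221.3)],(.4,.3,0))
fit('mat',box(.065,.055,.004),[None,(406,236),(373,208.6),None],[(180,226.7) ,(215.7,240.7),(175.7,275.7),(139,257.7)],(.4,.3,0))
fit('rail',[(0,-.11,.16),(0,.11,.16),(0,-.11,.005),(0,.11,.005)],[(436,217),(513,186),(425,274),(496.4,240)],[(265,161.7),(187.3,137.3),(269,216.7),(198.3,191.7)],(.6,.4,0))
import itertools
for n,uv in dict(a=(412,300),b=(420,357),c=(263,402),d=(333,446),e=(522,440)).items():
    print(n,px(S,(230+uv[0]/5,200+uv[1]/5),.015))
for n,uv in dict(a=(288,249),b=(346,221),c=(462,284),d=(475,228),e=(402,137)).items():
    print(n,px(D,(230+uv[0]/4,220+uv[1]/4),.015))
E
```

```text
scenecam [ 1.4132368  -0.25775838  0.80183204] side [ 0.11660668 -0.45401049  0.65399486]
bin [ 0.546  -0.0316  0.1484] deg 8.5 maxres 2.63
carton [ 0.5826 -0.3293  0.0513] deg 2.94 maxres 2.57
tagA [ 0.4011 -0.3482 -0.0836] deg -4.79 maxres 2.9
tagB [ 0.4073 -0.2275 -0.0769] deg -4.4 maxres 1.95
scoop [0.4091 0.279  0.008 ] deg 0.46 maxres 2.01
mat [0.4168 0.2846 0.2804] deg 16.07 maxres 1.49
rail [0.6036 0.3383 0.2884] deg 16.52 maxres 1.21
a [0.5379623  0.00886935 0.015     ]
b [0.57449291 0.00189041 0.015     ]
c [ 0.5845634  -0.06909395  0.015     ]
d [ 0.61762156 -0.04769722  0.015     ]
e [0.63426848 0.02818138 0.015     ]
a [0.53588019 0.00991094 0.015     ]
b [0.57070032 0.00382987 0.015     ]
c [ 0.58089825 -0.06719207  0.015     ]
d [ 0.61423208 -0.04545933  0.015     ]
e [0.63717283 0.02850811 0.015     ]
```

```bash
cat > go.py <<'E'
from h import *
import sys
def go(x,y,z,yawdeg,st=None):
    st=st or arm.get_state(); R=Ro.from_euler('xyz',st['ee_rot'])
    d=R.inv().apply(np.array([x,y,z])-st['eef_pos'])
    T=Ro.from_euler('xyz',[np.pi,0,np.radians(yawdeg)])
    rv=(R.inv()*T).as_rotvec(degrees=True)
    print('t %.2f'%st['t'],'pos',np.round(st['eef_pos'],4),'yaw %.2f'%np.degrees(st['ee_rot'][2]),'w %.4f'%st['width'],'-> shift',np.round(d,4),'turn',np.round(rv,2), 'F',np.round(st['force'],1))
if __name__=='__main__':
    go(*map(float,sys.argv[1:5]))
E
python3 go.py .37 .28 .30 -90
python3 - <<'E'
from h import *
S=cam('scene');D=cam('side')
print(px(S,(268,362),0),px(D,(430,272),0), px(S,(360,355),0),px(D,(376,232),0),px(S,(408,328),0))
E
```

```text
t 0.15 pos [0.1727 0.6522 0.2258] yaw -104.83 w 0.0875 -> shift [ 0.3093 -0.286  -0.0737] turn [  0.    -0.07 -14.83] F [-0.8 -0.   0. ]
[ 0.77304849 -0.14233911  0.        ] [ 0.75989728 -0.14524354  0.        ] [0.80175255 0.02455394 0.        ] [0.78155297 0.01982439 0.        ] [0.76340521 0.13747088 0.        ]
```

```bash
python3 -m handwheel '[[[0.08,0.309,-0.286,-0.074,-14.8],[0.08,0.309,-0.286,-0.074,-14.8],[0.08,0.309,-0.286,-0.074,-14.8],[0.08,0.309,-0.286,-0.074,-14.8],[0.08,0.309,-0.286,-0.074,-14.8],[0.08,0.309,-0.286,-0.074,-14.8],[0.08,0.309,-0.286,-0.074,-14.8],[0.08,0.309,-0.286,-0.074,-14.8],[0.08,0.309,-0.286,-0.074,-14.8],[0.08,0.309,-0.286,-0.074,-14.8],[0.08,0.309,-0.286,-0.074,-14.8],[0.08,0.309,-0.286,-0.074,-14.8],[0.08,0.309,-0.286,-0.074,-14.8],[0.08,0.309,-0.286,-0.074,-14.8]]]'
python3 - <<'E'
from h import *
st=arm.get_state(); print(st['eef_pos'],st['ee_rot'],st['q'])
im=grab_frame('wrist'); cv2.imwrite('pics/w1.png',im)
import pickle; pickle.dump(st,open('w1.pkl','wb'))
E
```

```text
t: 1.32
eef_pos: [0.3698, 0.2806, 0.2999]
ee_rot: [3.141, -0.001, -1.572]
force: [-0.1, -0.3, 0.7]
width: 0.0802
[0.36983501 0.28064912 0.29993028] [ 3.14097960e+00 -1.40885467e-03 -1.57160639e+00] [ 1.07514090e+00 -3.97739739e-02 -3.06019274e-01  1.34220301e-04
 -1.30608202e+00  4.94809714e-01]
```

View pics/w1.png

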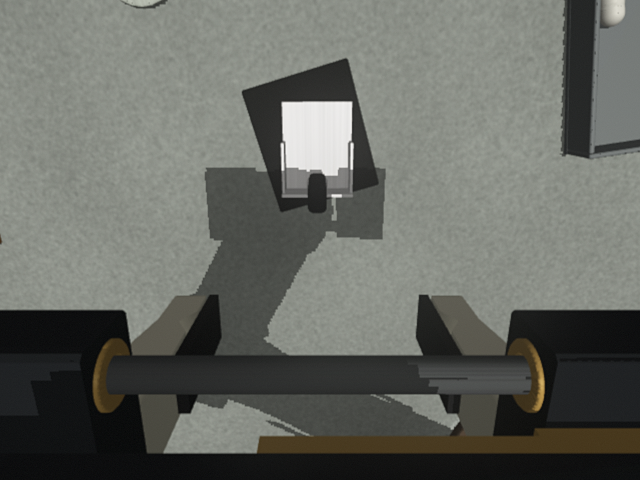

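Run:
```python
from h import *
import pickle
st=pickle.load(open('w1.pkl','rb')); W=camw(st)
for uv,z in [((282,101),.006),((352,101),.006),((317,178),.105),((317,208),.105),((283,197),.038),((352,196),.038)]: print(uv,px(W,uv,z))
m=[px(W,u,.004)[:2] for u in [(347,59),(243,91),(281,211),(378,185)]]
m=np.array(m); print('mat',m,m.mean(0)); d=m[1]-m[0]; print(np.degrees(np.arctan2(d[1],d[0]))-90, np.linalg.norm(d))
crop(cv2.imread('pics/w1.png'),230,50,390,220,4,'w1c')
```

```text
(282, 101) [0.45337506 0.31646174 0.006     ]
(352, 101) [0.45330286 0.24668702 0.006     ]
(317, 178) [0.39294614 0.28155378 0.105     ]
(317, 208) [0.3676869  0.28160052 0.105     ]
(283, 197) [0.36284294 0.31535793 0.038     ]
(352, 196) [0.3637616  0.24707104 0.038     ]
mat [[0.49224818 0.25229299]
 [0.46288471 0.35514325]
 [0.34021097 0.32069834]
 [0.36842725 0.21700919]] [0.41594278 0.28628594]
15.93390403381494 0.10695976042023317
```

View pics/w1c.png

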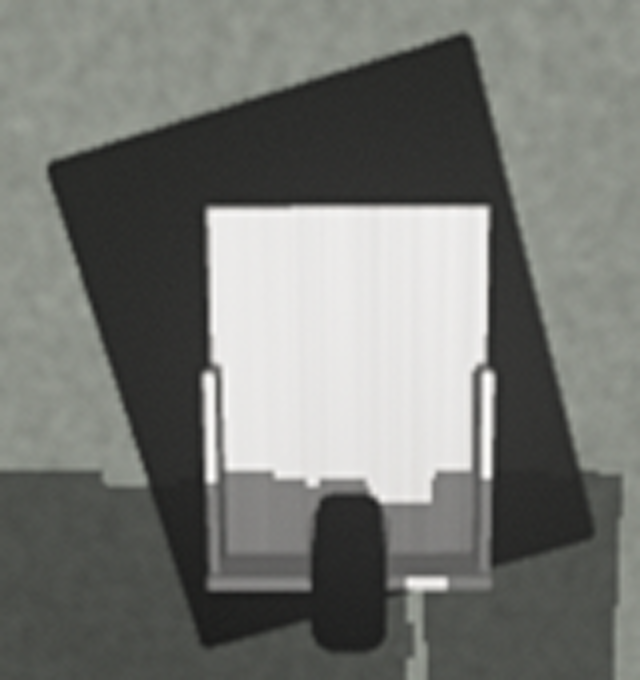

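```bash
python3 go.py .3755 .2816 .057 -90
```

```text
t 1.37 pos [0.3697 0.2809 0.2998] yaw -90.00 w 0.0804 -> shift [-0.0011 -0.006   0.2428] turn [ 0.04 -0.1   0.  ] F [-0.2  0.4 -0.4]
```

```bash
python3 -m handwheel '[[[0.08,-0.001,-0.006,0.1,0],[0.08,-0.001,-0.006,0.1,0],[0.08,-0.001,-0.006,0.2,0],[0.08,-0.001,-0.006,0.2,0],[0.08,-0.001,-0.006,0.2,0],[0.06,-0.001,-0.006,0.243,0],[0.05,-0.001,-0.006,0.243,0],[0.03,-0.001,-0.006,0.243,0],[0,-0.001,-0.006,0.243,0],[0,-0.001,-0.006,0.243,0],[0,-0.001,-0.006,0.243,0],[0,-0.001,-0.006,0.243,0],[0,-0.001,-0.006,0.243,0],[0,-0.001,-0.006,0.243,0]]]' 60; python3 go.py .3755 .2816 .057 -90
```

```text
t: 2.53
eef_pos: [0.3758, 0.2818, 0.0577]
ee_rot: [-3.141, -0.0, -1.571]
force: [0.6, 0.5, -0.8]
width: 0.0257
t 2.53 pos [0.3758 0.2818 0.0577] yaw -90.00 w 0.0257 -> shift [0.0002 0.0003 0.0007] turn [-0.01 -0.01 -0.  ] F [ 0.6  0.5 -0.8]
```

```bash
python3 -m handwheel '[[[0,0,0,0,0],[0,0,0,0,0],[0,0,0,0,0],[0,0,0,0,0]]]' 60; python3 go.py .38 .28 .17 -90
```

```text
t: 2.87
eef_pos: [0.3759, 0.2819, 0.0581]
ee_rot: [-3.141, -0.0, -1.571]
force: [-1.6, -2.1, 6.0]
width: 0.0156
t 2.87 pos [0.3759 0.2819 0.0581] yaw -90.00 w 0.0156 -> shift [ 0.0019 -0.0042 -0.1119] turn [-0.02 -0.    0.  ] F [-1.6 -2.1  6. ]
```

```bash
python3 go.py .43 -.018 .22 -81.5
```

```text
t 2.87 pos [0.3759 0.2819 0.0581] yaw -90.00 w 0.0156 -> shift [ 0.2999 -0.0542 -0.1619] turn [-0.02 -0.01 -8.5 ] F [-1.6 -2.1  6. ]
```

```bash
python3 -m handwheel '[[[0,0,0,-0.02,0],[0,0,0,-0.05,0],[0,0,0,-0.08,0],[0,0.03,-0.005,-0.12,0],[0,0.06,-0.01,-0.16,-2],[0,0.09,-0.02,-0.162,-4],[0,0.12,-0.025,-0.162,-6],[0,0.15,-0.03,-0.162,-8.5],[0,0.18,-0.035,-0.162,-8.5],[0,0.21,-0.04,-0.162,-8.5],[0,0.24,-0.045,-0.162,-8.5],[0,0.27,-0.05,-0.162,-8.5],[0,0.29,-0.054,-0.162,-8.5],[0,0.3,-0.054,-0.162,-8.5],[0,0.3,-0.054,-0.162,-8.5],[0,0.3,-0.054,-0.162,-8.5]]]'
python3 - <<'E'
from h import *
st=arm.get_state(); print(st['eef_pos'],st['ee_rot'],st['width'],st['force'])
im=grab_frame('wrist'); cv2.imwrite('pics/w2.png',im)
import pickle; pickle.dump(st,open('w2.pkl','wb'))
E
```

```text
t: 4.2
eef_pos: [0.4295, -0.0183, 0.2198]
ee_rot: [3.141, 0.0, -1.424]
force: [-0.8, 0.1, -1.4]
width: 0.0158
[ 0.42949777 -0.01826702  0.21977188] [ 3.14130268e+00  2.60075582e-05 -1.42411250e+00] 0.01577262088287969 [-0.79977591  0.06160936 -1.40142416]
```

View pics/w2.png

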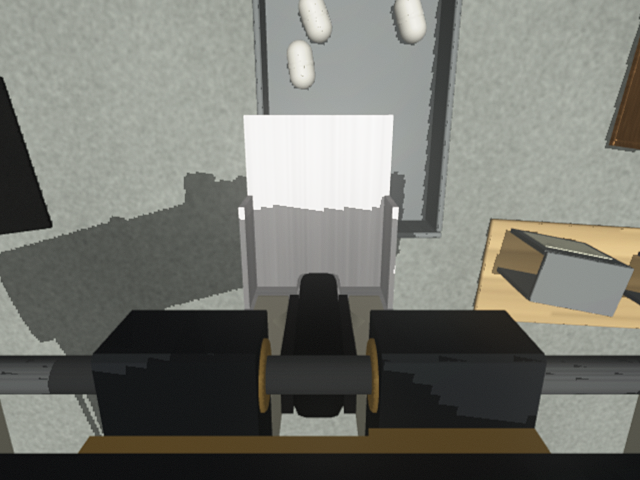

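Run:
```python
from h import *
im=cv2.imread('pics/w2.png'); crop(im,235,0,485,120,3,'w2a'); crop(im,380,100,480,250,4,'w2b')
```

```text
(no output)
```

View pics/w2a.png

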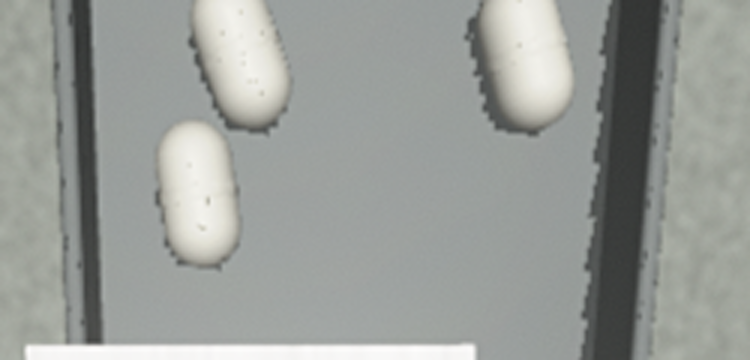

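View pics/w2b.png

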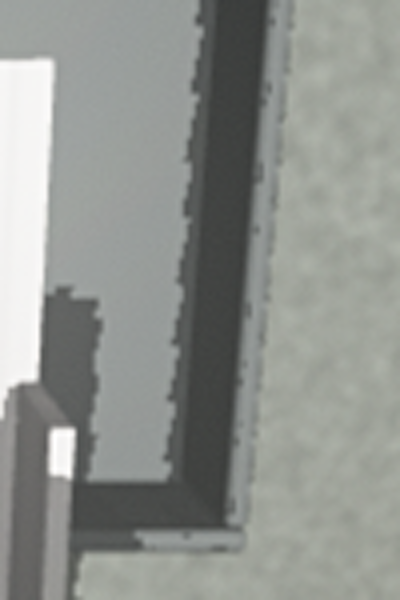

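Run:
```python
from h import *
import pickle
st=pickle.load(open('w2.pkl','rb')); W=camw(st)
P=lambda u,z:px(W,u,z)
o=np.array([.546,-.0316]); a=.1484
def b(u,z,a=a):
    d=P(u,z)[:2]-o; return np.round([np.cos(a)*d[0]+np.sin(a)*d[1],-np.sin(a)*d[0]+np.cos(a)*d[1]],4)
for n,u in dict(Li0=(260,0),Li1=(263,115),Lo0=(252.3,0),Lo1=(257.8,115),Ri0=(455,0),Ri1=(446.7,116.7),Ri2=(437,231.75),Ro2=(440.75,237),Ro0=(461,0)).items(): print(n,b(u,.045))
for n,u in dict(bar_a=(301,65),b=(316,19),c=(410,20)).items(): print(n,b(u,.015))
for n,u in dict(l=(244,115),r=(393,115)).items(): print(n,b(u,.2198-.052),P(u,.2198-.052))
```

```text
Li0 [0.0363 0.0704]
Li1 [-0.0397  0.0714]
Lo0 [0.0363 0.0757]
Lo1 [-0.0397  0.0753]
Ri0 [ 0.036  -0.0637]
Ri1 [-0.0412 -0.0648]
Ri2 [-0.1303 -0.0649]
Ro2 [-0.1347 -0.0683]
Ro0 [ 0.036  -0.0678]
bar_a [-0.003   0.0439]
b [0.0294 0.0321]
c [ 0.0286 -0.0393]
l [-0.0364  0.0652] [0.50036829 0.02754401 0.1678    ]
r [-0.0365 -0.0045] [ 0.51054761 -0.04145979  0.1678    ]
```

```bash
python3 -m handwheel '[[[0,-0.002,0,0.04,0],[0,-0.003,0,0.08,0],[0,-0.003,0,0.12,0],[0,-0.003,0,0.145,0],[0,-0.003,0,0.155,0],[0,-0.003,0,0.1595,0],[0,-0.003,0,0.1602,0],[0,-0.003,0,0.1605,0],[0,-0.003,0,0.1605,0]]]'; python3 go.py .43 -.018 .059 -81.5
```

```text
t: 5.0
eef_pos: [0.4298, -0.0138, 0.0599]
ee_rot: [-3.14, 0.0, -1.422]
force: [0.3, 0.4, -1.4]
width: 0.0156
t 5.00 pos [ 0.4298 -0.0138  0.0599] yaw -81.45 w 0.0156 -> shift [0.0042 0.0004 0.0009] turn [-0.07  0.02  0.05] F [ 0.3  0.4 -1.4]
```

```bash
python3 -m handwheel '[[[0,0.0015,0,0.001,0],[0,0.0015,-0.01,0.001,0],[0,0.0015,-0.02,0.001,0],[0,0.0015,-0.03,0.001,0],[0,0.0015,-0.04,0.001,0],[0,0.0015,-0.05,0.001,0],[0,0.0015,-0.06,0.001,0],[0,0.0015,-0.07,0.001,0],[0,0.0015,-0.08,0.001,0],[0,0.0015,-0.09,0.001,0],[0,0.0015,-0.1,0.001,0],[0,0.0015,-0.1,0.001,0]]]'
python3 - <<'E'
from h import *
st=arm.get_state(); print(st['eef_pos'],st['ee_rot'],st['width'],st['force'])
cv2.imwrite('pics/w3.png',grab_frame('wrist'))
E
```

```text
t: 6.0
eef_pos: [0.5312, -0.0004, 0.0591]
ee_rot: [-3.14, -0.0, -1.422]
force: [1.3, -1.6, 3.8]
width: 0.0156
[ 5.31234934e-01 -3.53209263e-04  5.90502028e-02] [-3.13994114e+00 -1.49366926e-04 -1.42159718e+00] 0.015561104149407305 [ 1.26382383 -1.63921656  3.75222941]
```

View pics/w3.png

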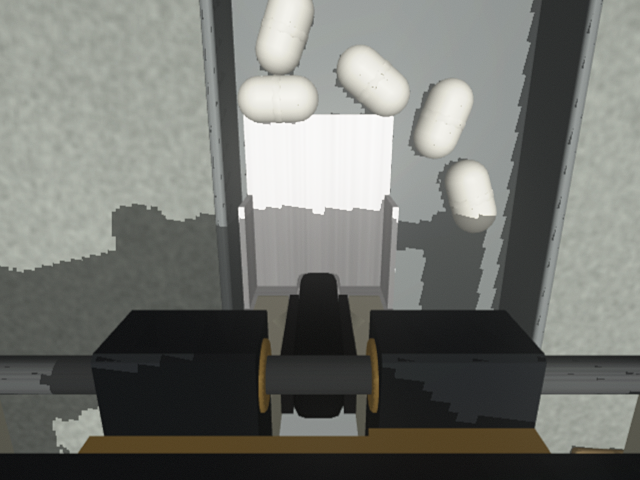

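```bash
python3 -m handwheel '[[[0,0,-0.01,0.0005,0],[0,0,-0.02,0.0005,0],[0,0,-0.03,0.0005,0],[0,0,-0.038,0.0005,0],[0,0,-0.046,0.0005,0],[0,0,-0.052,0.0005,0],[0,0,-0.056,0.0005,0],[0,0,-0.056,0.0005,0]]]'
python3 - <<'E'
from h import *
st=arm.get_state(); print(st['eef_pos'],st['ee_rot'],st['width'],st['force'])
cv2.imwrite('pics/w4.png',grab_frame('wrist'))
E
```

```text
t: 6.72
eef_pos: [0.5859, 0.0073, 0.059]
ee_rot: [-3.141, -0.001, -1.422]
force: [-4.8, -1.8, 8.7]
width: 0.016
[0.58589279 0.0073364  0.05902741] [-3.14132106e+00 -6.76714194e-04 -1.42183781e+00] 0.01602213521995255 [-4.83677867 -1.80479514  8.72096604]
```

View pics/w4.png

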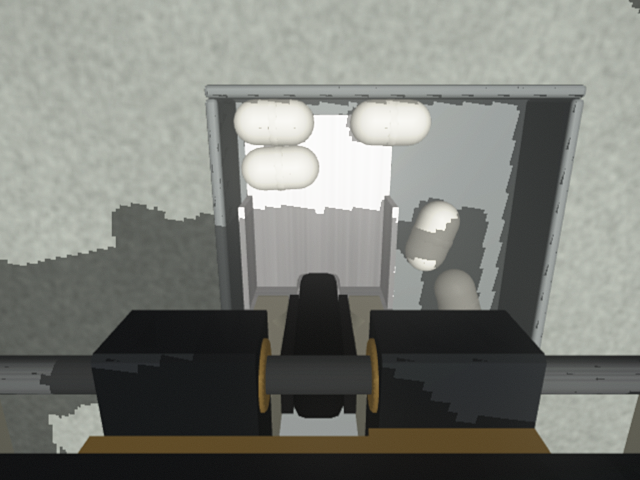

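```bash
python3 -m handwheel '[[[0,0,-0.002,0,0],[0,0,-0.003,0,0],[0,0,-0.003,0,0],[0,0,-0.003,-0.005,0],[0,0,-0.003,-0.01,0],[0,0,-0.003,-0.015,0],[0,0,-0.003,-0.02,0],[0,0,-0.003,-0.02,0]]]'
python3 - <<'E'
from h import *
st=arm.get_state(); print(st['eef_pos'],st['ee_rot'],st['width'],st['force'])
cv2.imwrite('pics/w5.png',grab_frame('wrist'))
E
```

```text
t: 7.43
eef_pos: [0.5897, 0.008, 0.0804]
ee_rot: [-3.139, -0.0, -1.422]
force: [0.2, 0.0, -1.8]
width: 0.0159
[0.58971559 0.00804274 0.08038148] [-3.13871219e+00 -4.23952790e-04 -1.42160500e+00] 0.015874335633875435 [ 0.21474962  0.03558252 -1.75266486]
```

View pics/w5.png

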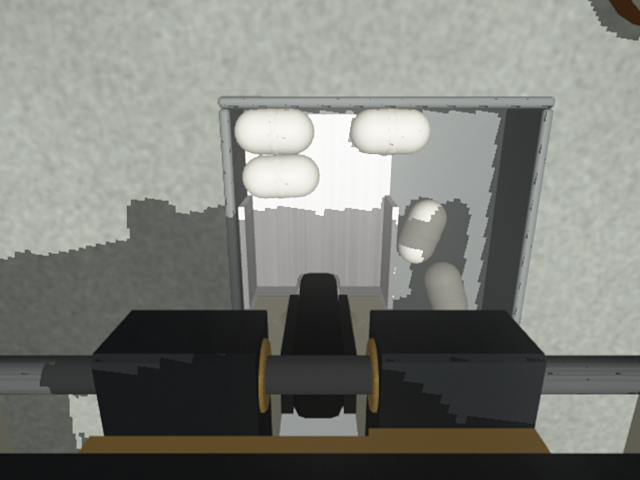

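```bash
python3 -m handwheel '[[[0,0.008,-0.003,0,0],[0,0.008,-0.003,0,0],[0,0.008,-0.003,0,0]]]'
python3 - <<'E'
from h import *
st=arm.get_state(); print(st['eef_pos'],st['ee_rot'],st['width'],st['force'])
cv2.imwrite('pics/w6.png',grab_frame('wrist'))
E
```

```text
t: 7.73
eef_pos: [0.5936, 0.0001, 0.0796]
ee_rot: [-3.139, -0.0, -1.422]
force: [0.0, 0.3, -1.8]
width: 0.0159
[5.93612090e-01 1.47719953e-04 7.96017813e-02] [-3.13948846e+00 -3.28338388e-04 -1.42246860e+00] 0.015869144118787183 [ 0.02790646  0.3494869  -1.82629819]
```

View pics/w6.png

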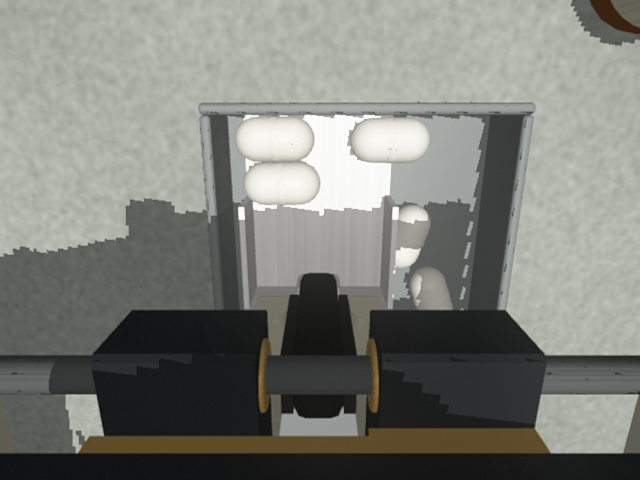

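```bash
python3 -m handwheel '[[[0,0,0,-0.008,0],[0,0,0,-0.016,0],[0,0,0,-0.024,0],[0,0,0,-0.027,0],[0,0,0,-0.027,0]]]'
python3 - <<'E'
from h import *
st=arm.get_state(); print(st['eef_pos'],st['ee_rot'],st['width'],st['force'])
cv2.imwrite('pics/w7.png',grab_frame('wrist'))
E
```

```text
t: 8.2
eef_pos: [0.5944, 0.0006, 0.1082]
ee_rot: [-3.137, -0.0, -1.422]
force: [-0.6, 1.2, -2.4]
width: 0.0158
[5.94382009e-01 5.77661363e-04 1.08235465e-01] [-3.13676313e+00 -4.19383829e-05 -1.42208304e+00] 0.015779673795329893 [-0.64133778  1.15223617 -2.38077851]
```

View pics/w7.png

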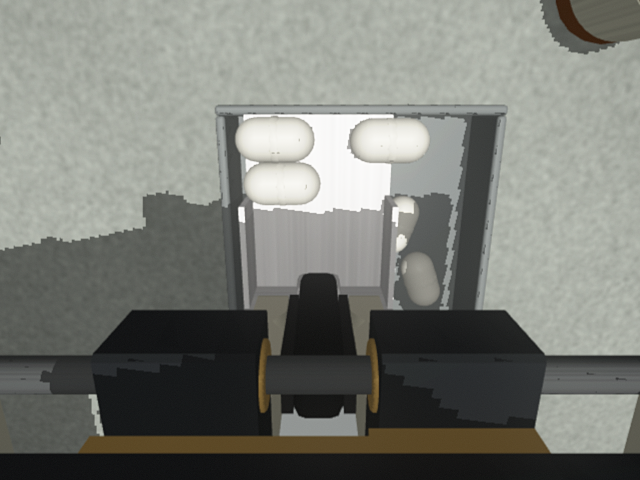

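```bash
python3 -m handwheel '[[[0,0,-0.008,0,0],[0,0,-0.02,0,0],[0,0,-0.03,0.004,0],[0,0,-0.032,0.01,0],[0,0,-0.034,0.016,0],[0,0,-0.034,0.019,0],[0,0,-0.034,0.019,0]]]' 20
python3 - <<'E'
from h import *
st=arm.get_state(); print(st['eef_pos'],st['ee_rot'],st['width'],st['force'])
cv2.imwrite('pics/w8.png',grab_frame('wrist'))
E
```

```text
t: 8.83
eef_pos: [0.6263, 0.0053, 0.0888]
ee_rot: [-3.141, -0.0, -1.422]
force: [-7.9, 0.4, 9.8]
width: 0.0162
[0.62626398 0.00531557 0.08875625] [-3.14060257e+00 -3.38531418e-04 -1.42209437e+00] 0.016189382631292982 [-7.93148352  0.3841979   9.76324184]
```

View pics/w8.png

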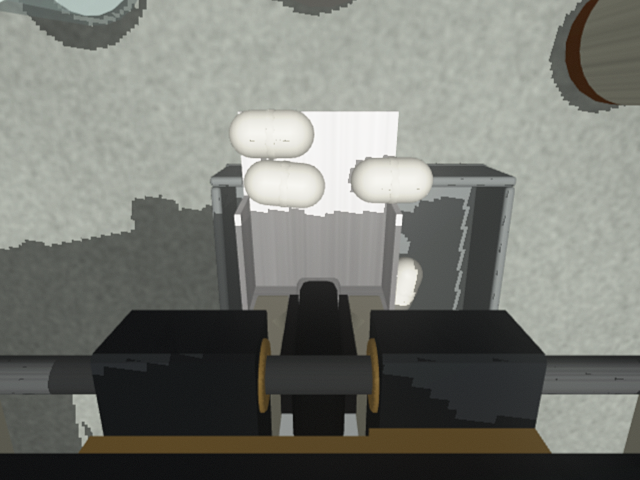

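```bash
python3 -m handwheel '[[[0,0,0,0,0],[0,0,0,0,0],[0,0,0,-0.006,0],[0,0,0,-0.014,0],[0,0,0,-0.022,0],[0,0,0,-0.03,0],[0,0,0,-0.038,0],[0,0,0,-0.044,0],[0,0,0,-0.044,0]]]' 60
python3 - <<'E'
from h import *
st=arm.get_state(); print(st['eef_pos'],st['ee_rot'],st['width'],st['force'])
cv2.imwrite('pics/w9.png',grab_frame('wrist'))
E
```

```text
t: 9.63
eef_pos: [0.6272, 0.0055, 0.1347]
ee_rot: [-3.138, -0.0, -1.422]
force: [0.4, -0.2, -2.2]
width: 0.0157
[0.62718154 0.00547755 0.13474128] [-3.13761180e+00 -1.50546228e-04 -1.42191335e+00] 0.015696879147337313 [ 0.36262637 -0.21176804 -2.22492508]
```

View pics/w9.png

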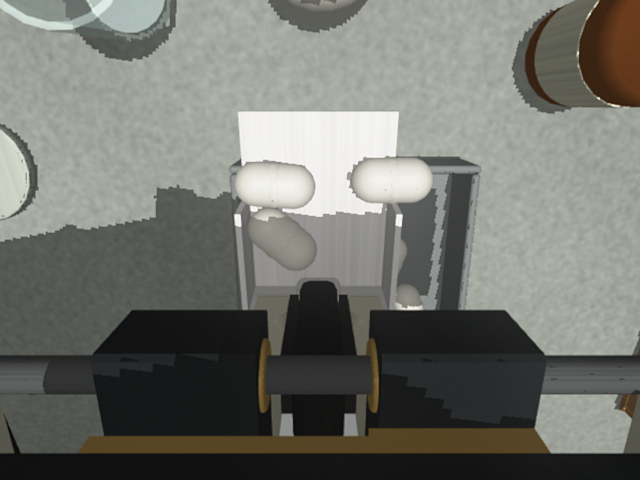

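```bash
python3 go.py .583 -.08 .14 -180;python3 go.py .583 -.08 .14 -130
```

```text
t 9.68 pos [0.6267 0.0055 0.1338] yaw -81.48 w 0.0158 -> shift [ 0.078   0.0558 -0.0064] turn [-0.12  0.14 98.52] F [-0.5 -0.  -2.6]
t 9.68 pos [0.6267 0.0055 0.1338] yaw -81.48 w 0.0158 -> shift [ 0.078   0.0558 -0.0064] turn [-0.16  0.07 48.52] F [-0.5 -0.  -2.6]
```

```bash
python3 -m handwheel '[[[0,0.001,0.001,-0.002,0],[0,0.003,0.002,-0.004,1],[0,0.006,0.004,-0.006,3],[0,0.009,0.006,-0.008,6],[0,0.013,0.009,-0.01,9],[0,0.017,0.012,-0.01,13],[0,0.021,0.015,-0.01,17],[0,0.025,0.018,-0.01,21],[0,0.029,0.021,-0.01,25],[0,0.033,0.024,-0.01,29],[0,0.037,0.027,-0.01,33],[0,0.041,0.03,-0.01,37],[0,0.045,0.033,-0.01,41],[0,0.049,0.036,-0.01,45],[0,0.053,0.039,-0.01,49],[0,0.057,0.042,-0.01,52],[0,0.061,0.045,-0.01,55],[0,0.064,0.048,-0.01,57],[0,0.066,0.05,-0.01,58.5],[0,0.066,0.05,-0.01,58.5]]]'
python3 - <<'E'
from h import *
st=arm.get_state(); print(st['eef_pos'],st['ee_rot'],st['width'],st['force'])
cv2.imwrite('pics/w10.png',grab_frame('wrist'))
E
python3 go.py .583 -.08 .14 -180
```

```text
t: 11.35
eef_pos: [0.5865, -0.0677, 0.1435]
ee_rot: [-3.14, 0.002, -2.445]
force: [0.2, 0.2, -2.6]
width: 0.0155
[ 0.58647279 -0.06770601  0.14352947] [-3.14038053e+00  2.09191392e-03 -2.44536456e+00] 0.015543777072146681 [ 0.17643774  0.17396754 -2.55426591]
t 11.40 pos [ 0.5868 -0.0674  0.1436] yaw -140.00 w 0.0157 -> shift [ 0.011  -0.0072  0.0036] turn [-3.0e-02  1.6e-01  4.0e+01] F [-0.5 -0.3 -1.8]
```

View pics/w10.png

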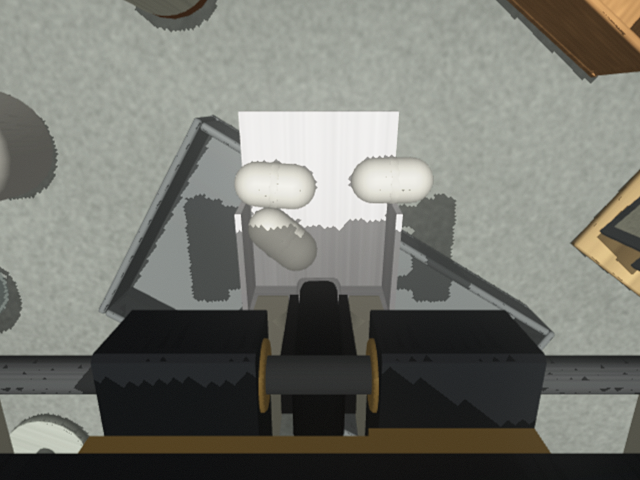

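```bash
python3 -m handwheel '[[[0,0,0,0,1],[0,0.001,0,0,3],[0,0.002,-0.001,0,6],[0,0.003,-0.002,0,10],[0,0.004,-0.003,0,14],[0,0.005,-0.003,0,18],[0,0.006,-0.004,0,22],[0,0.007,-0.004,0,26],[0,0.008,-0.005,0,30],[0,0.009,-0.006,0,34],[0,0.01,-0.006,0,37],[0,0.011,-0.007,0,39],[0,0.011,-0.007,0,40],[0,0.011,-0.007,0,40]]]'
python3 - <<'E'
from h import *
st=arm.get_state(); print(st['eef_pos'],st['ee_rot'],st['width'],st['force'])
im=grab_frame('wrist');cv2.imwrite('pics/w11.png',im)
import pickle; pickle.dump(st,open('w11.pkl','wb'))
E
```

```text
t: 12.57
eef_pos: [0.583, -0.0797, 0.1435]
ee_rot: [3.141, 0.003, 3.141]
force: [0.1, 1.1, -2.0]
width: 0.016
[ 0.58297821 -0.07974432  0.14352286] [3.14115100e+00 2.66788331e-03 3.14121931e+00] 0.01599630643603623 [ 0.1076998   1.12702851 -1.97579611]
```

View pics/w11.png

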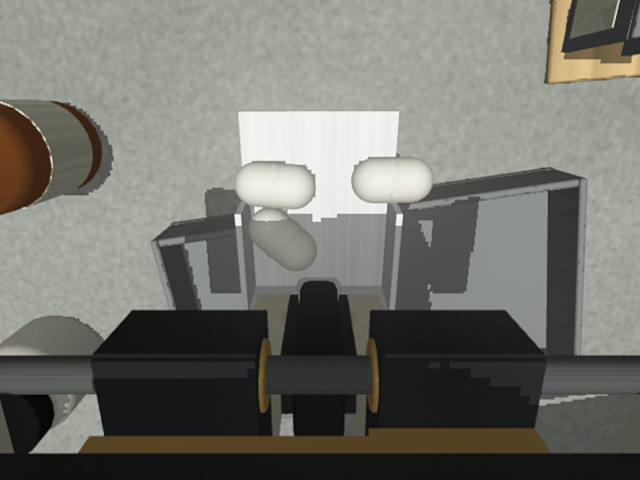

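```bash
python3 -m handwheel '[[[0,0,-0.005,0.004,0],[0,0,-0.025,0.008,0],[0,0,-0.06,0.01,0],[0,0,-0.1,0.01,0],[0,0,-0.14,0.01,0],[0,0,-0.1,0.01,0],[0,0,-0.06,0.01,0],[0,0,-0.02,0,0],[0,0,0,-0.01,0],[0,0,0,-0.01,0],[0,0,0,-0.01,0]]]'
python3 - <<'E'
from h import *
st=arm.get_state(); print(st['eef_pos'],st['ee_rot'],st['width'],st['force'])
im=grab_frame('wrist');cv2.imwrite('pics/w12.png',im)
im=grab_frame('side');cv2.imwrite('pics/s12.png',im)
E
```

```text
t: 13.53
eef_pos: [0.5835, -0.0788, 0.1541]
ee_rot: [3.141, 0.004, -3.138]
force: [-0.2, 0.2, -1.5]
width: 0.0155
[ 0.58349899 -0.07884883  0.15410042] [ 3.14101805  0.00415055 -3.13796298] 0.0155253370433243 [-0.22811183  0.19859673 -1.48363571]
```

View pics/w12.png

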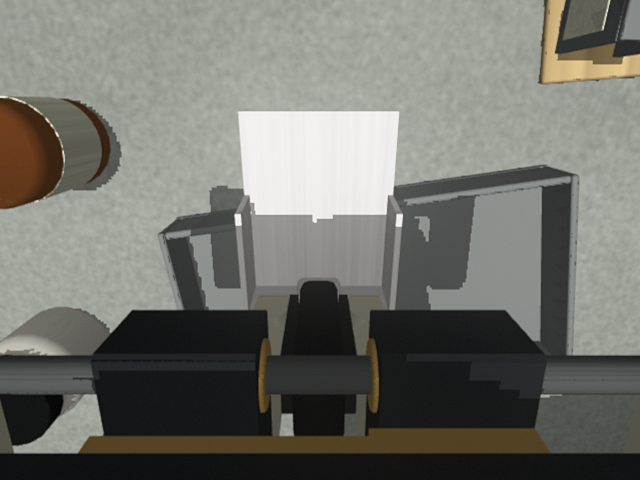

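View pics/s12.png

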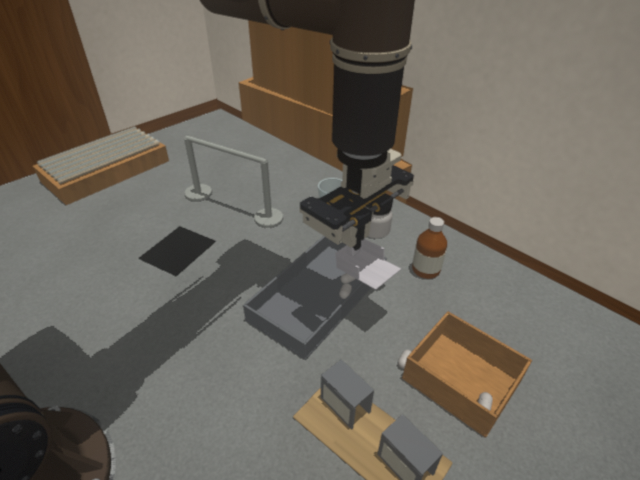

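Run:
```python
from h import *
crop(cv2.imread('pics/s12.png'),370,290,550,430,4,'s12c')
s=grab_frame('scene'); cv2.imwrite('pics/sc12.png',s); crop(s,80,200,380,330,2.6,'sc12c')
```

```text
(no output)
```

View pics/s12c.png

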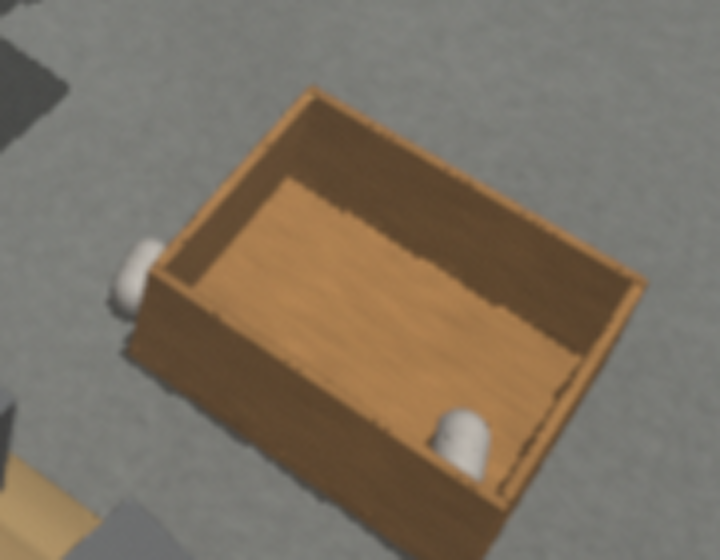

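View pics/sc12c.png

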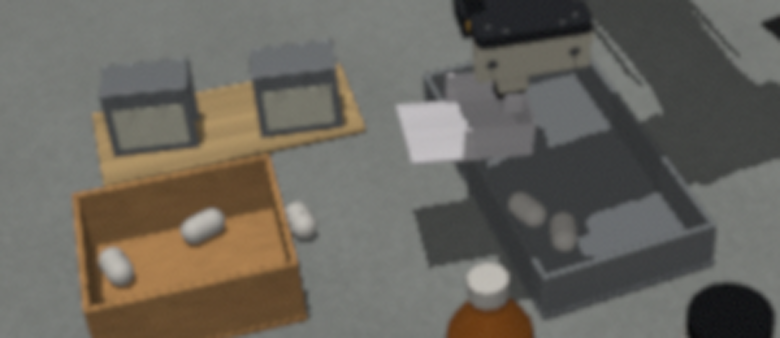

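```bash
python3 - <<'E'
from h import *
S=cam('scene');D=cam('side')
print(px(S,(80+301/2.6,200+220/2.6),.01),px(D,(370+135/4,290+280/4),.01))
E
python3 go.py .53 -.134 .15 -180
```

```text
[ 0.54544017 -0.24415981  0.01      ] [ 0.53765948 -0.24223973  0.01      ]
t 13.68 pos [ 0.5826 -0.0803  0.153 ] yaw -179.96 w 0.0160 -> shift [ 0.0526 -0.0536  0.0029] turn [0.02 0.11 0.04] F [ 0.7 -0.1 -2.7]
```

```bash
python3 -m handwheel '[[[0,0.02,-0.02,0.003,0],[0,0.04,-0.05,0.003,0],[0,0.04,-0.053,0.003,0],[0,0.04,-0.053,0.003,0],[0,0.04,-0.053,0.003,0]]]'
python3 - <<'E'
from h import *
st=arm.get_state(); print(st['eef_pos'],st['ee_rot'],st['width'],st['force'])
im=grab_frame('wrist');cv2.imwrite('pics/w13.png',im)
import pickle; pickle.dump(st,open('w13.pkl','wb'))
E
```

```text
t: 14.1
eef_pos: [0.5426, -0.1343, 0.1498]
ee_rot: [3.141, 0.002, 3.14]
force: [0.1, -0.2, -2.1]
width: 0.0159
[ 0.54262571 -0.13431716  0.14975287] [3.14132533e+00 1.89656519e-03 3.14047060e+00] 0.01585560149348153 [ 0.07747035 -0.16072199 -2.1384622 ]
```

View pics/w13.png

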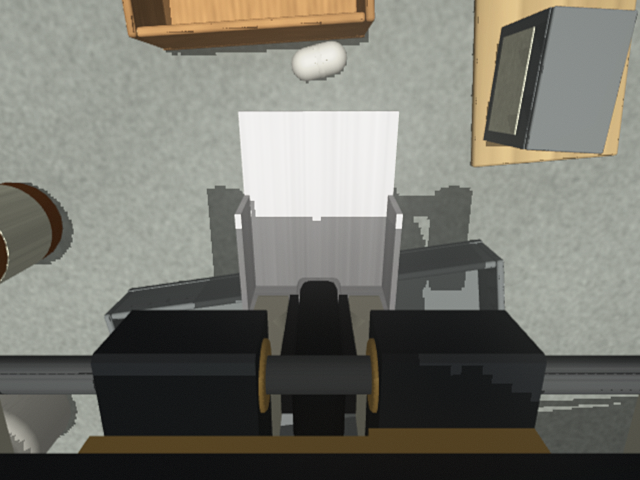

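```bash
python3 - <<'E'
from h import *
import pickle
st=pickle.load(open('w13.pkl','rb')); W=camw(st)
for uv,z in [((320,61),.01),((293,67),.01),((346,55),.01),((318,80),.01),((126,37),.06),((374,18),.06),((366,40),0)]: print(uv,px(W,uv,z))
E
python3 go.py .542 -.132 .06 -180
```

```text
(320, 61) [ 0.54136262 -0.24190202  0.01      ]
(293, 67) [ 0.55871195 -0.23835516  0.01      ]
(346, 55) [ 0.52479139 -0.24542111  0.01      ]
(318, 80) [ 0.54265915 -0.23049042  0.01      ]
(126, 37) [ 0.64328318 -0.24958011  0.06      ]
(374, 18) [ 0.51346618 -0.25834256  0.06      ]
(366, 40) [ 0.51134295 -0.25538551  0.        ]
t 14.15 pos [ 0.5429 -0.1338  0.1497] yaw 179.98 w 0.0154 -> shift [0.0011 0.0018 0.0897] turn [ 0.02  0.11 -0.02] F [ 0.8  1.1 -1.2]
```

```bash
python3 -m handwheel '[[[0,0.001,0.003,0.04,-3.5],[0,0.001,0.003,0.075,-3.5],[0,0.001,0.003,0.088,-3.5],[0,0.001,0.003,0.091,-3.5],[0,0.001,0.003,0.092,-3.5],[0.04,0.001,0.003,0.092,-3.5],[0.04,0.001,0.003,0.092,-3.5],[0.04,0.001,0.003,0.092,-3.5],[0.04,0.001,0.003,0.095,-3.5],[0.04,0.001,0.003,0.0955,-3.5],[0,0.001,0.003,0.0955,-3.5],[0,0.001,0.003,0.0955,-3.5],[0,0.001,0.003,0.0955,-3.5],[0,0.001,0.003,0.0955,-3.5],[0,0.001,0.003,0.0955,-3.5]]]' 60
python3 - <<'E'
from h import *
st=arm.get_state(); print(st['eef_pos'],st['ee_rot'],st['width'],st['force'])
im=grab_frame('wrist');cv2.imwrite('pics/w14.png',im)
import pickle; pickle.dump(st,open('w14.pkl','wb'))
E
```

```text
t: 15.4
eef_pos: [0.5423, -0.1308, 0.0543]
ee_rot: [3.141, 0.002, -3.081]
force: [0.5, 0.8, -0.9]
width: 0.0157
[ 0.54228422 -0.13075007  0.05429309] [ 3.14144618e+00  2.22780878e-03 -3.08071126e+00] 0.01574099742941982 [ 0.53399441  0.80723401 -0.85899135]
```

View pics/w14.png

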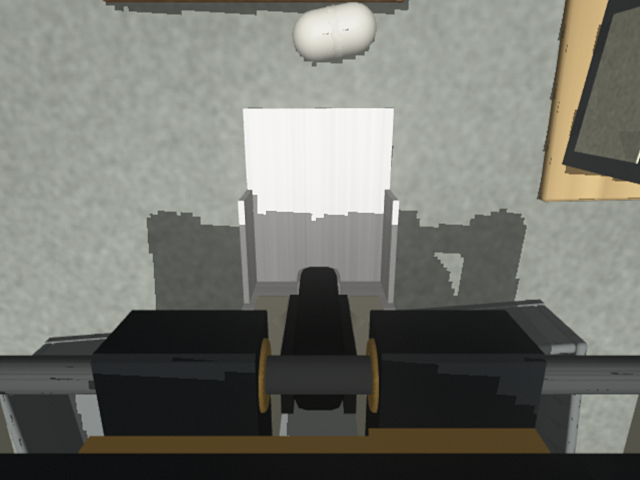

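```bash
python3 -m handwheel '[[[0,0.003,0,0,0],[0,0.006,-0.006,0.0005,0],[0,0.006,-0.014,0.0005,0],[0,0.006,-0.022,0.0005,0],[0,0.006,-0.028,0.0005,0],[0,0.006,-0.034,0.0005,0],[0,0.006,-0.039,0.0005,0],[0,0.006,-0.043,0.0005,0],[0,0.006,-0.043,0,0]]]'
python3 - <<'E'
from h import *
st=arm.get_state(); print(st['eef_pos'],st['ee_rot'],st['width'],st['force'])
im=grab_frame('wrist');cv2.imwrite('pics/w15.png',im)
E
```

```text
t: 16.2
eef_pos: [0.5386, -0.1753, 0.0541]
ee_rot: [3.141, 0.002, -3.082]
force: [0.2, 0.3, -1.2]
width: 0.0157
[ 0.5386382  -0.17530407  0.0541286 ] [ 3.14145341e+00  1.78009597e-03 -3.08187303e+00] 0.015655954135542487 [ 0.2109315   0.27032627 -1.24779585]
```

View pics/w15.png

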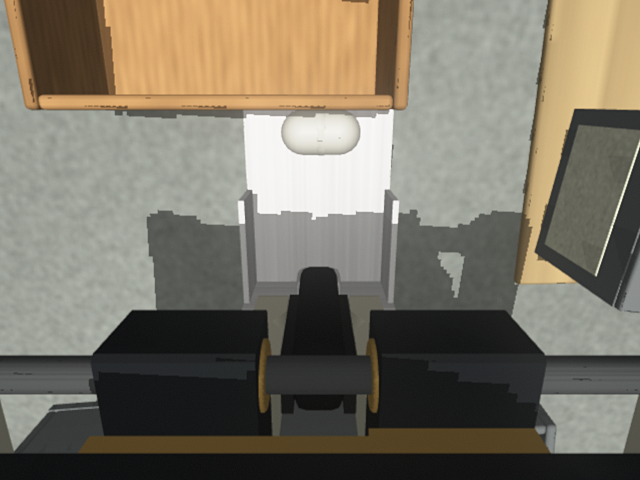

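```bash
python3 -m handwheel '[[[0,0,0,-0.004,0],[0,0,0,-0.012,0],[0,0,0,-0.022,0],[0,0,0,-0.034,0],[0,0,0,-0.046,0],[0,0,0,-0.058,0],[0,0,0,-0.068,0],[0,0,0,-0.072,0],[0,0,0,-0.072,0],[0,0,-0.015,-0.072,0],[0,0,-0.045,-0.072,0],[0,0,-0.08,-0.072,0],[0,0,-0.12,-0.072,0],[0,0,-0.08,-0.072,0],[0,0,-0.04,-0.072,0],[0,0,0,-0.075,0],[0,0,0,-0.085,0],[0,0,0,-0.1,0]]]'
python3 - <<'E'
from h import *
st=arm.get_state(); print(st['eef_pos'],st['ee_rot'],st['width'],st['force'])
im=grab_frame('wrist');cv2.imwrite('pics/w16.png',im)
s=grab_frame('scene'); crop(s,80,200,380,330,2.6,'sc16c')
E
```

```text
t: 17.75
eef_pos: [0.5369, -0.1733, 0.1526]
ee_rot: [3.141, -0.002, -3.079]
force: [-0.6, -0.5, -0.7]
width: 0.0155
[ 0.53694136 -0.17326484  0.15262628] [ 3.14081004e+00 -2.11741361e-03 -3.07946840e+00] 0.015527183634818384 [-0.63202597 -0.54823234 -0.68912897]
```

View pics/w16.png

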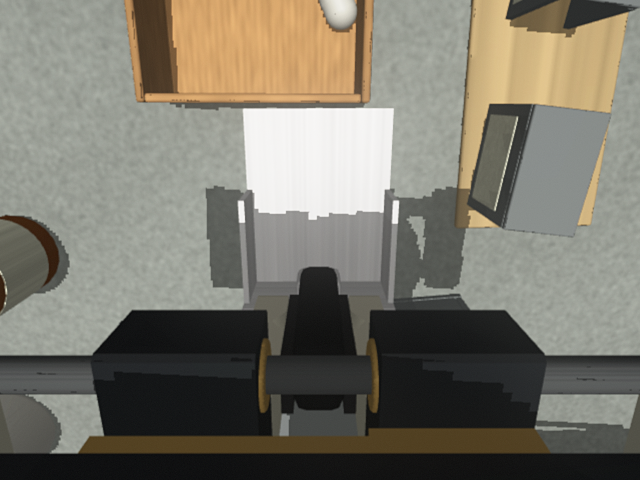

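View pics/sc16c.png

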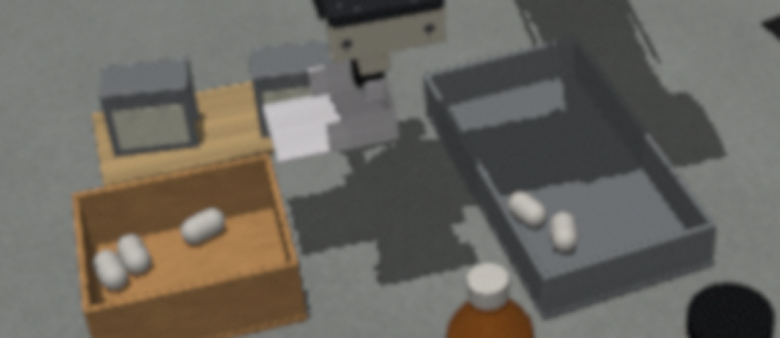

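```bash
python3 go.py .438 -.0755 .12 -81.5
```

```text
t 17.85 pos [ 0.5396 -0.1747  0.1558] yaw -176.47 w 0.0158 -> shift [0.0955 0.1053 0.0353] turn [ -0.24   0.16 -94.97] F [-0.2 -0.  -1.8]
```

```bash
python3 -m handwheel '[[[0,0.01,0.015,0,-7],[0,0.025,0.03,0,-14],[0,0.04,0.05,0,-21],[0,0.055,0.07,0,-28],[0,0.07,0.09,0,-35],[0,0.085,0.1,0,-42],[0,0.0955,0.105,0,-49],[0,0.0955,0.105,0,-56],[0,0.0955,0.105,0,-63],[0,0.0955,0.105,0,-70],[0,0.0955,0.105,0,-77],[0,0.0955,0.105,0,-84],[0,0.0955,0.105,0,-91],[0,0.0955,0.105,0,-95],[0,0.0955,0.105,0.02,-95],[0,0.0955,0.105,0.03,-95],[0,0.0955,0.105,0.035,-95],[0,0.0955,0.105,0.035,-95]]]'
python3 - <<'E'
from h import *
st=arm.get_state(); print(st['eef_pos'],st['ee_rot'],st['width'],st['force'])
im=grab_frame('wrist');cv2.imwrite('pics/w17.png',im)
import pickle; pickle.dump(st,open('w17.pkl','wb'))
E
```

```text
t: 19.35
eef_pos: [0.4368, -0.0762, 0.1188]
ee_rot: [-3.14, -0.001, -1.423]
force: [1.0, -0.4, -2.0]
width: 0.0157
[ 0.43677786 -0.0761767   0.11875987] [-3.14036648e+00 -1.24510996e-03 -1.42263946e+00] 0.01566254119198419 [ 1.0392668  -0.372748   -1.95788828]
```

View pics/w17.png

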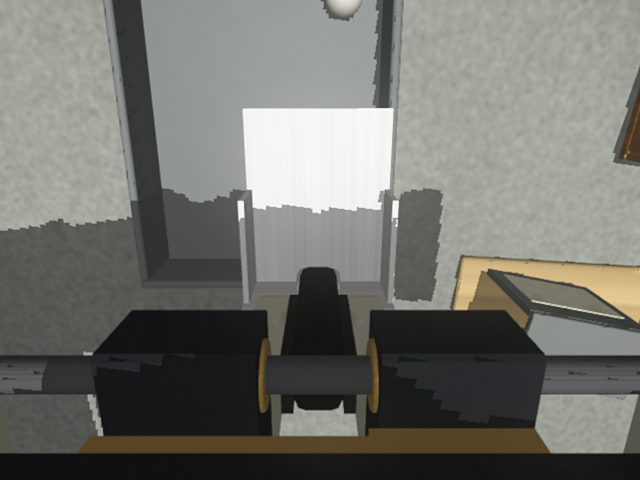

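```bash
python3 -m handwheel '[[[0,-0.001,0,0.015,0],[0,-0.0015,-0.001,0.035,0],[0,-0.0015,-0.001,0.05,0],[0,-0.0015,-0.001,0.057,0],[0,-0.0015,-0.001,0.059,0],[0,-0.0015,-0.001,0.0597,0],[0,-0.0015,-0.001,0.0597,0]]]'; python3 go.py .438 -.0755 .0592 -81.5
```

```text
t: 19.98
eef_pos: [0.4391, -0.0744, 0.0607]
ee_rot: [-3.138, -0.001, -1.422]
force: [-0.7, -0.4, -1.3]
width: 0.0158
t 19.98 pos [ 0.4391 -0.0744  0.0607] yaw -81.48 w 0.0158 -> shift [0.0009 0.0012 0.0015] turn [-0.21 -0.08  0.02] F [-0.7 -0.4 -1.3]
```

```bash
python3 -m handwheel '[[[0,0,0,0.001,0],[0,0,-0.01,0.0015,0],[0,0,-0.02,0.0015,0],[0,0,-0.03,0.0015,0],[0,0,-0.04,0.0015,0],[0,0,-0.05,0.0015,0],[0,0,-0.06,0.0015,0],[0,0,-0.07,0.0015,0],[0,0,-0.08,0.0015,0],[0,0,-0.09,0.0015,0],[0,0,-0.1,0.0015,0],[0,0,-0.11,0.0015,0],[0,0,-0.118,0.0015,0],[0,0,-0.118,0.0015,0]]]'
python3 - <<'E'
from h import *
st=arm.get_state(); print(st['eef_pos'],st['ee_rot'],st['width'],st['force'])
im=grab_frame('wrist');cv2.imwrite('pics/w18.png',im)
E
```

```text
t: 21.15
eef_pos: [0.5577, -0.0566, 0.0596]
ee_rot: [-3.137, -0.002, -1.422]
force: [0.5, 0.8, -2.3]
width: 0.0157
[ 0.55769434 -0.05662097  0.05960698] [-3.13699876e+00 -1.71858523e-03 -1.42165865e+00] 0.015656657086554053 [ 0.48994627  0.83278471 -2.2962738 ]
```

View pics/w18.png

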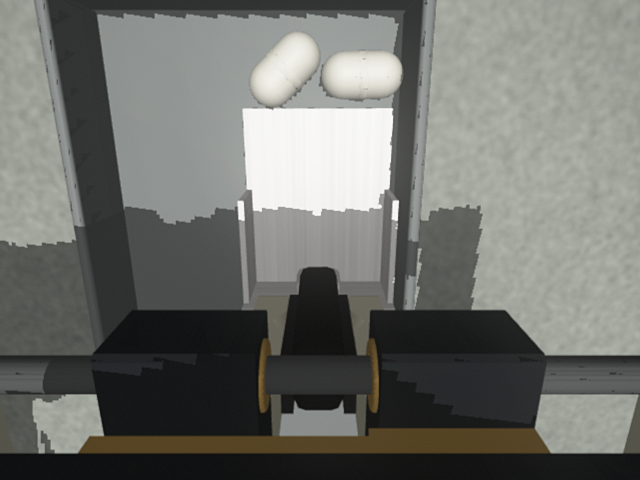

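```bash
python3 -m handwheel '[[[0,-0.004,0,0.0003,0],[0,-0.007,-0.006,0.0003,0],[0,-0.007,-0.012,0.0003,0],[0,-0.007,-0.018,0.0003,0],[0,-0.007,-0.024,0.0003,0],[0,-0.007,-0.03,0.0003,0],[0,-0.007,-0.035,0.0003,0],[0,-0.007,-0.037,0.0003,0],[0,-0.007,-0.037,0.0003,0]]]'
python3 - <<'E'
from h import *
st=arm.get_state(); print(st['eef_pos'],st['ee_rot'],st['width'],st['force'])
im=grab_frame('wrist');cv2.imwrite('pics/w19.png',im)
E
```

```text
t: 21.95
eef_pos: [0.5927, -0.0443, 0.0591]
ee_rot: [-3.138, -0.002, -1.422]
force: [0.4, -0.2, -1.7]
width: 0.0155
[ 0.59270225 -0.04434623  0.05911065] [-3.13766360e+00 -1.55455591e-03 -1.42211939e+00] 0.015525994133590876 [ 0.35759979 -0.20178032 -1.74768152]
```

View pics/w19.png

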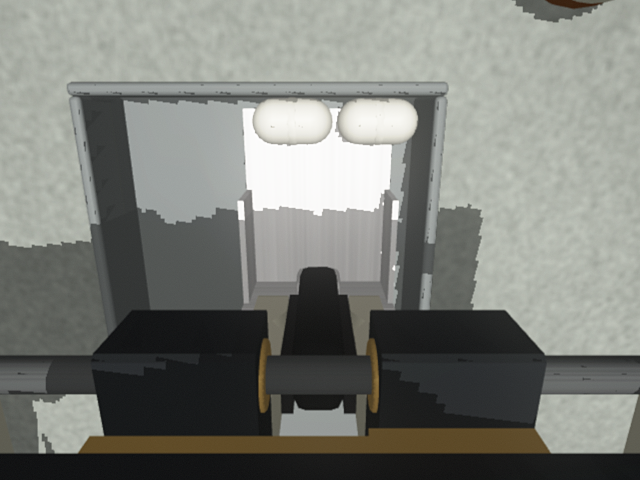

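```bash
python3 -m handwheel '[[[0,0,-0.002,0,0],[0,0,-0.004,0,0],[0,0,-0.004,-0.003,0],[0,0,-0.004,-0.01,0],[0,0,-0.004,-0.018,0],[0,0,-0.004,-0.026,0],[0,0,-0.004,-0.034,0],[0,0,-0.004,-0.042,0],[0,0,-0.004,-0.048,0],[0,0,-0.004,-0.05,0],[0,0,-0.004,-0.05,0]]]'
python3 - <<'E'
from h import *
st=arm.get_state(); print(st['eef_pos'],st['ee_rot'],st['width'],st['force'])
im=grab_frame('wrist');cv2.imwrite('pics/w20.png',im)
E
```

```text
t: 22.92
eef_pos: [0.5965, -0.0437, 0.11]
ee_rot: [-3.136, -0.001, -1.422]
force: [-0.3, 1.4, -1.4]
width: 0.0155
[ 0.59645934 -0.04366292  0.11001543] [-3.13636403e+00 -1.36588974e-03 -1.42218992e+00] 0.015512995036172365 [-0.2832415   1.42628545 -1.39204664]
```

View pics/w20.png

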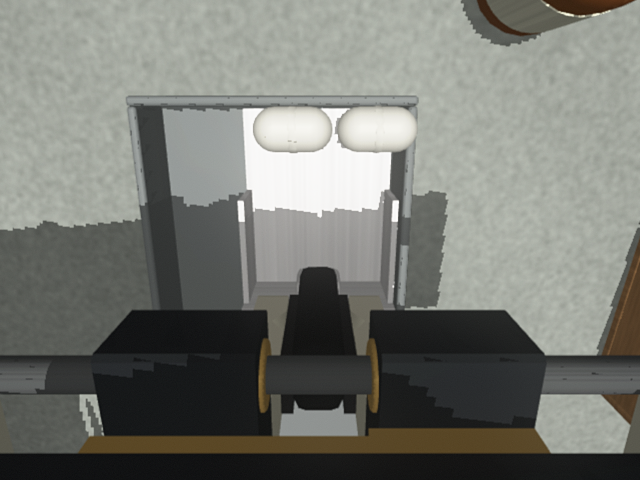

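```bash
python3 -m handwheel '[[[0,0,-0.008,0,0],[0,0,-0.02,0,0],[0,0,-0.03,0.006,0],[0,0,-0.032,0.012,0],[0,0,-0.034,0.018,0],[0,0,-0.034,0.021,0],[0,0,-0.034,0.021,0]]]' 20; python3 -m handwheel '[[[0,0,0,0,0],[0,0,0,0,0],[0,0,0,-0.006,0],[0,0,0,-0.014,0],[0,0,0,-0.024,0],[0,0,0,-0.034,0],[0,0,0,-0.044,0],[0,0,0,-0.05,0],[0,0,0,-0.05,0]]]' 60
python3 - <<'E'
from h import *
st=arm.get_state(); print(st['eef_pos'],st['ee_rot'],st['width'],st['force'])
im=grab_frame('wrist');cv2.imwrite('pics/w21.png',im)
E
```

```text
t: 23.55
eef_pos: [0.6279, -0.0391, 0.0882]
ee_rot: [3.142, -0.002, -1.422]
force: [-7.4, 0.1, 8.7]
width: 0.0162
t: 24.3
eef_pos: [0.629, -0.0388, 0.1405]
ee_rot: [-3.138, -0.002, -1.422]
force: [0.0, -1.1, -2.1]
width: 0.0156
[ 0.62897319 -0.0388409   0.14048704] [-3.13818749e+00 -1.57988683e-03 -1.42199407e+00] 0.015572729640348375 [ 0.00331543 -1.0769751  -2.05063283]
```

View pics/w21.png

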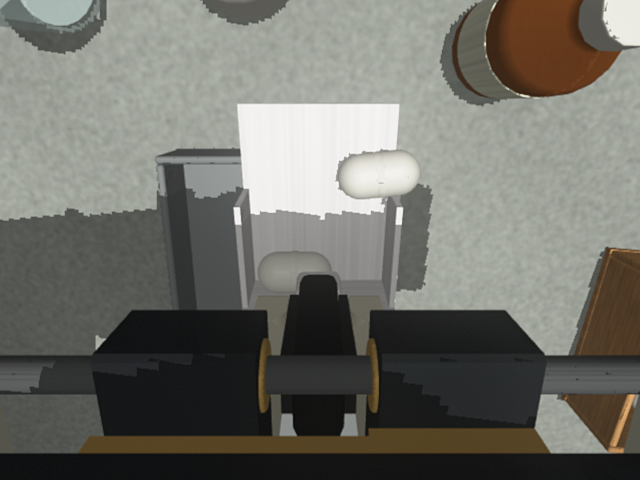

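```bash
python3 go.py .575 -.08 .145 -140
```

```text
t 24.35 pos [ 0.6284 -0.0388  0.1394] yaw -81.49 w 0.0158 -> shift [ 0.0328  0.0589 -0.0057] turn [-1.500e-01 -1.000e-02  5.851e+01] F [-0.1  0.1 -2.8]
```

```bash
python3 -m handwheel '[[[0,0.001,0.001,-0.001,0],[0,0.002,0.003,-0.002,1],[0,0.004,0.006,-0.003,3],[0,0.006,0.009,-0.004,6],[0,0.008,0.013,-0.005,9],[0,0.01,0.017,-0.006,13],[0,0.012,0.021,-0.006,17],[0,0.014,0.025,-0.006,21],[0,0.016,0.029,-0.006,25],[0,0.018,0.033,-0.006,29],[0,0.02,0.037,-0.006,33],[0,0.022,0.041,-0.006,37],[0,0.024,0.045,-0.006,41],[0,0.026,0.049,-0.006,45],[0,0.028,0.053,-0.006,49],[0,0.03,0.056,-0.006,52],[0,0.032,0.058,-0.006,55],[0,0.033,0.059,-0.006,57],[0,0.033,0.059,-0.006,58.5],[0,0.033,0.059,-0.006,58.5]]]'; python3 go.py .575 -.08 .145 -176.5
```

```text
t: 26.02
eef_pos: [0.5744, -0.0805, 0.1449]
ee_rot: [-3.14, 0.0, -2.446]
force: [-0.7, -0.2, -2.0]
width: 0.0156
t 26.02 pos [ 0.5744 -0.0805  0.1449] yaw -140.12 w 0.0156 -> shift [-0.0007 -0.     -0.0001] turn [-0.09  0.06 36.38] F [-0.7 -0.2 -2. ]
```

```bash
python3 -m handwheel '[[[0,0,0,0,1],[0,0,0,0,3],[0,0,0,0,6],[0,0,0,0,10],[0,0,0,0,14],[0,0,0,0,18],[0,0,0,0,22],[0,0,0,0,26],[0,0,0,0,29],[0,0,0,0,32],[0,0,0,0,34.5],[0,0,0,0,36],[0,0,0,0,36.4],[0,0,0,0,36.4]]]'
python3 - <<'E'
from h import *
st=arm.get_state(); print(st['eef_pos'],st['ee_rot'],st['width'],st['force'])
im=grab_frame('wrist');cv2.imwrite('pics/w22.png',im)
E
```

```text
t: 27.18
eef_pos: [0.5743, -0.0804, 0.1447]
ee_rot: [-3.14, 0.001, -3.081]
force: [-0.3, 0.2, -2.9]
width: 0.0156
[ 0.57430918 -0.08044727  0.14474607] [-3.14040069e+00  1.08632489e-03 -3.08074396e+00] 0.015580826244966045 [-0.34320425  0.19555462 -2.88008434]
```

View pics/w22.png

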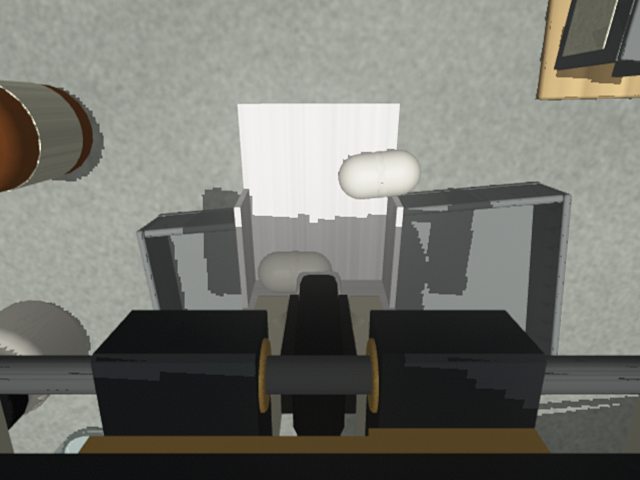

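```bash
python3 -m handwheel '[[[0,0,-0.002,0,0],[0,0,-0.006,0.002,0],[0,0,-0.012,0.004,0],[0,0,-0.02,0.006,0],[0,0,-0.029,0.008,0],[0,0,-0.039,0.01,0],[0,0,-0.049,0.012,0],[0,0,-0.059,0.012,0],[0,0,-0.069,0.012,0],[0,0,-0.079,0.012,0],[0,0,-0.088,0.012,0],[0,0,-0.096,0.012,0],[0,0,-0.102,0.012,0],[0,0,-0.106,0.012,0],[0,0,-0.108,0.012,0],[0,0,-0.108,0.012,0]]]'
python3 - <<'E'
from h import *
st=arm.get_state(); print(st['eef_pos'],st['ee_rot'],st['width'],st['force'])
im=grab_frame('wrist');cv2.imwrite('pics/w23.png',im)
E
```

```text
t: 28.57
eef_pos: [0.581, -0.1886, 0.1329]
ee_rot: [-3.14, 0.001, -3.08]
force: [-0.2, -0.8, -1.9]
width: 0.016
[ 0.58098037 -0.18856754  0.13287982] [-3.14040328e+00  1.13937247e-03 -3.08048508e+00] 0.015972897692878733 [-0.23024711 -0.7507596  -1.91118332]
```

View pics/w23.png

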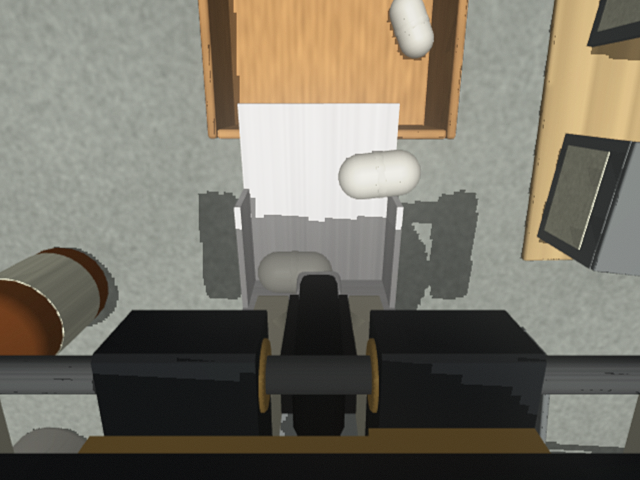

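```bash
python3 -m handwheel '[[[0,0,-0.002,0,0],[0,0,-0.005,0,0],[0,0,-0.01,0,0],[0,0,-0.017,0,0],[0,0,-0.022,0,0],[0,0,-0.025,0,0],[0,0,-0.025,0,0],[0,0,-0.035,0,0],[0,0,-0.07,0,0],[0,0,-0.03,0,0],[0,0,0.01,0,0],[0,0,0.05,0,0],[0,0,0.09,0,0],[0,0,0.1,0,0],[0,0,0.1,0,0]]]'
python3 - <<'E'
from h import *
st=arm.get_state(); print(st['eef_pos'],st['ee_rot'],st['width'],st['force'])
im=grab_frame('wrist');cv2.imwrite('pics/w24.png',im)
s=grab_frame('scene'); crop(s,80,200,380,330,2.6,'sc24c')
E
```

```text
t: 29.87
eef_pos: [0.5751, -0.0861, 0.1333]
ee_rot: [-3.141, 0.002, -3.077]
force: [-0.1, -0.9, -2.1]
width: 0.0157
[ 0.57508766 -0.08606294  0.13325818] [-3.14076780e+00  2.06842405e-03 -3.07697399e+00] 0.015736312292349133 [-0.14822134 -0.8574925  -2.05036359]
```

View pics/w24.png

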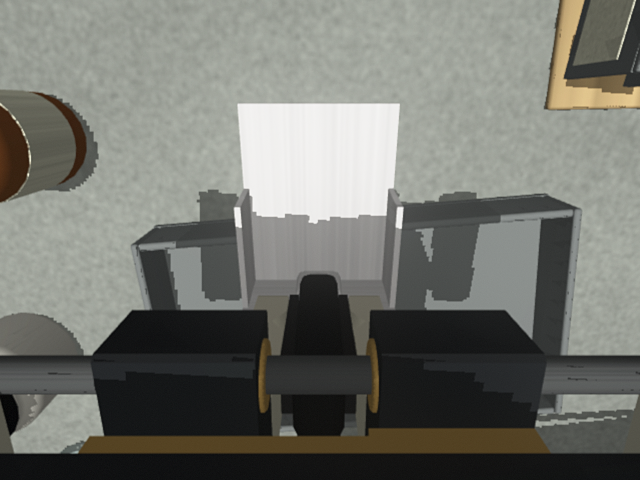

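View pics/sc24c.png

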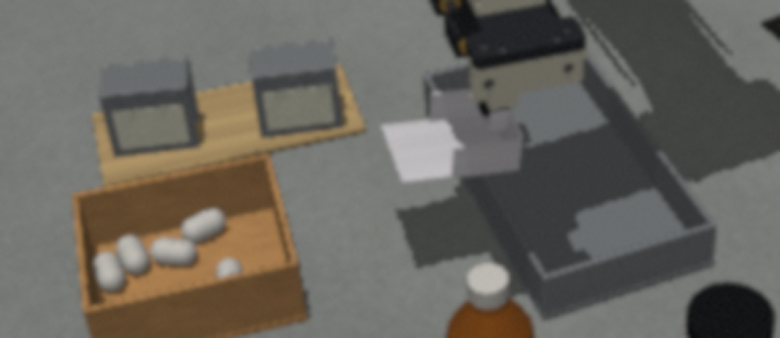

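```bash
python3 go.py .384 .277 .15 -74
```

```text
t 29.97 pos [ 0.5751 -0.0882  0.1331] yaw -176.40 w 0.0157 -> shift [ 0.1678  0.3765 -0.0177] turn [  -0.14    0.   -102.4 ] F [-0.2 -0.5 -2.5]
```

```bash
python3 -m handwheel '[[[0,0.02,0.02,-0.01,-7],[0,0.03,0.05,-0.017,-14],[0,0.045,0.085,-0.017,-21],[0,0.06,0.12,-0.017,-28],[0,0.075,0.155,-0.017,-35],[0,0.09,0.19,-0.017,-42],[0,0.105,0.225,-0.017,-49],[0,0.12,0.26,-0.017,-56],[0,0.135,0.295,-0.017,-63],[0,0.15,0.33,-0.017,-70],[0,0.16,0.36,-0.017,-77],[0,0.168,0.3765,-0.017,-84],[0,0.168,0.3765,-0.017,-91],[0,0.168,0.3765,-0.017,-98],[0,0.168,0.3765,-0.017,-102.4],[0,0.168,0.3765,-0.017,-102.4],[0,0.168,0.3765,-0.017,-102.4]]]'
python3 - <<'E'
from h import *
st=arm.get_state(); print(st['eef_pos'],st['ee_rot'],st['width'],st['force'])
im=grab_frame('wrist');cv2.imwrite('pics/w25.png',im)
E
python3 go.py .384 .277 .06 -74
```

```text
t: 31.38
eef_pos: [0.3844, 0.2765, 0.1493]
ee_rot: [-3.14, -0.002, -1.295]
force: [0.0, -0.9, -0.3]
width: 0.0157
[0.38443949 0.27645263 0.14934817] [-3.14024918e+00 -1.67957491e-03 -1.29545239e+00] 0.015650060676809897 [ 0.00979476 -0.88394695 -0.32899666]
t 31.43 pos [0.3844 0.2765 0.1494] yaw -74.24 w 0.0157 -> shift [-0.0008  0.0003  0.0894] turn [-0.08 -0.1  -0.24] F [-0.3  0.1 -1.7]
```

View pics/w25.png

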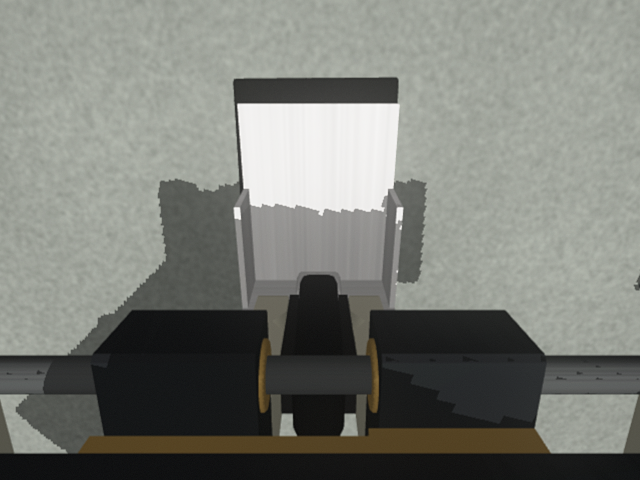

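```bash
python3 -m handwheel '[[[0,0,0,0.03,0],[0,0,0,0.06,0],[0,0,0,0.08,0],[0,0,0,0.086,0],[0,0,0,0.0885,0],[0,0,0,0.0885,0],[0.03,0,0,0.0885,0],[0.05,0,0,0.0885,0],[0.05,0,0,0.0885,0],[0.07,0,0,0.0885,0],[0.07,0,0,0.06,0],[0.07,0,0,0.03,0],[0.07,0,0,-0.01,0],[0.07,0,0,-0.05,0],[0.07,0,0,-0.08,0],[0.07,0,0,-0.08,0]]]'
python3 - <<'E'
from h import *
st=arm.get_state(); print(st['eef_pos'],st['ee_rot'],st['width'],st['force'])
im=grab_frame('wrist');cv2.imwrite('pics/w26.png',im)
im=grab_frame('side');crop(im,100,180,300,300,4,'s26')
E
python3 go.py .4073 -.2275 .2 -4
```

```text
t: 32.77
eef_pos: [0.3866, 0.2791, 0.2368]
ee_rot: [-3.13, 0.005, -1.295]
force: [1.4, 0.7, 0.4]
width: 0.0693
[0.38663927 0.27909147 0.23683183] [-3.13020233  0.00483341 -1.29463582] 0.06931343355502949 [1.41805343 0.71206403 0.360832  ]
t 32.87 pos [0.3845 0.2772 0.2313] yaw -74.25 w 0.0697 -> shift [0.492  0.1153 0.03  ] turn [ -0.27  -0.08 -70.25] F [-0.7 -0.8 -1.7]
```

View pics/w26.png

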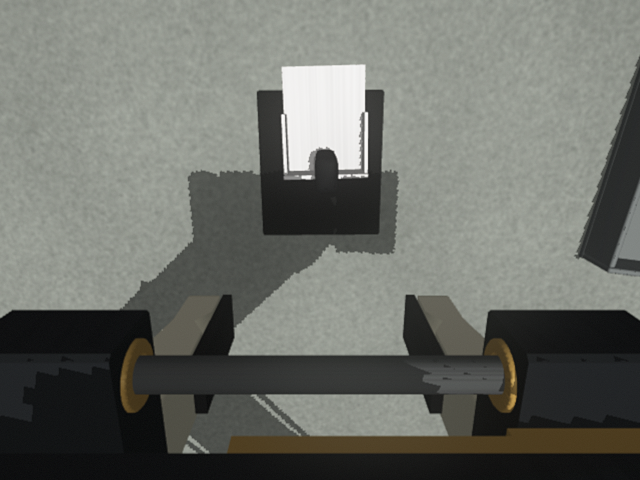

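View pics/s26.png

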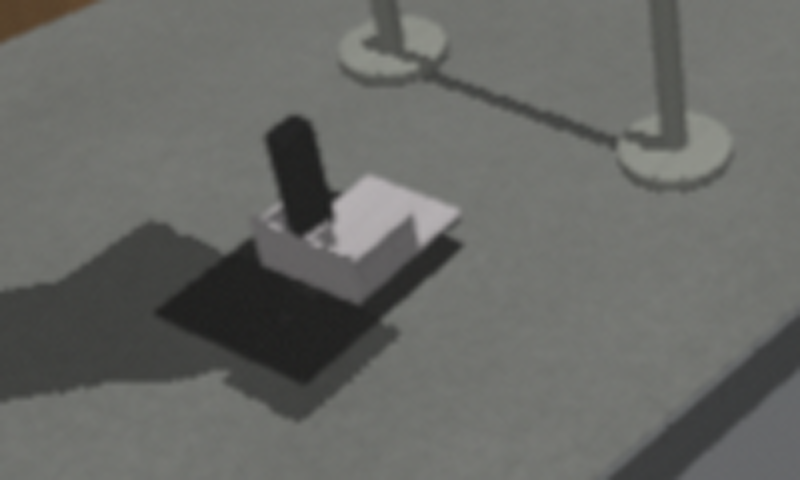

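Run:
```python
from h import *
st={'eef_pos':[.3845,.2772,.2313],'ee_rot':[-3.1402,-.0017,-1.2955]}
st={'eef_pos':[0.38663927,0.27909147,0.23683183],'ee_rot':[-3.13020233,0.00483341,-1.29463582]}
W=camw(st)
l=px(W,(282,68),.006);r=px(W,(365,66),.006);c=(l+r)/2;d=l-r; yaw=np.arctan2(-d[0],d[1]); 
print(l,r,'yaw',np.degrees(yaw),'lipdist',np.linalg.norm(d)); u=np.array([np.cos(yaw),np.sin(yaw)]); o=c[:2]-.045*u; print('origin',o)
m=[px(W,u,.004)[:2] for u in [(258,92),(384,91),(380,234),(263,234)]]; m=np.array(m); mc=m.mean(0); print(m,mc)
a=np.radians(16); e=o-mc; print(np.cos(a)*e[0]+np.sin(a)*e[1],-np.sin(a)*e[0]+np.cos(a)*e[1])
```

```text
[0.4863826  0.34045882 0.006     ] [0.5068905  0.27368354 0.006     ] yaw 17.072669779149635 lipdist 0.06985349543055494
origin [0.45361956 0.29385988]
[[0.46223751 0.35574391]
 [0.49249413 0.25180826]
 [0.37004223 0.21513662]
 [0.33975237 0.32153293]] [0.41613156 0.28605543]
0.03818697760456395 -0.0028309696815575214
```

```bash
python3 go.py .42 -.13 .25 175.6;python3 go.py .44 .07 .25 -120
```

```text
t 32.87 pos [0.3845 0.2772 0.2313] yaw -74.25 w 0.0697 -> shift [ 0.4015  0.0763 -0.0197] turn [-9.0000e-02  3.0000e-01  1.1015e+02] F [-0.7 -0.8 -1.7]
t 32.87 pos [0.3845 0.2772 0.2313] yaw -74.25 w 0.0697 -> shift [ 0.2145  0.0028 -0.0191] turn [-0.21  0.18 45.75] F [-0.7 -0.8 -1.7]
```

```bash
python3 -m handwheel '[[[0.075,0.03,0,-0.02,7],[0.075,0.06,0,-0.02,14],[0.075,0.09,0,-0.02,21],[0.075,0.12,0,-0.02,28],[0.075,0.15,0,-0.02,35],[0.075,0.18,0,-0.02,42],[0.075,0.215,0.003,-0.02,49],[0.075,0.245,0.015,-0.02,56],[0.075,0.275,0.027,-0.02,63],[0.075,0.305,0.039,-0.02,70],[0.075,0.335,0.051,-0.02,77],[0.075,0.365,0.063,-0.02,84],[0.075,0.39,0.072,-0.02,91],[0.075,0.4,0.076,-0.02,98],[0.075,0.4,0.076,-0.02,105],[0.075,0.4,0.076,-0.02,110],[0.075,0.4,0.076,-0.02,110],[0.075,0.4,0.076,-0.02,110]]]'
python3 - <<'E'
from h import *
import pickle
st=arm.get_state(); print(st['eef_pos'],st['ee_rot'],st['width'],st['force'])
im=grab_frame('wrist');cv2.imwrite('pics/w27.png',im); pickle.dump(st,open('w27.pkl','wb'))
E
```

```text
t: 34.37
eef_pos: [0.4194, -0.1285, 0.2495]
ee_rot: [3.139, 0.002, 3.07]
force: [0.2, -0.0, -0.7]
width: 0.075
[ 0.41940847 -0.12847457  0.24952624] [3.13885187e+00 2.07683440e-03 3.07022273e+00] 0.07502822331535475 [ 0.16853173 -0.03421067 -0.72825322]
```

View pics/w27.png

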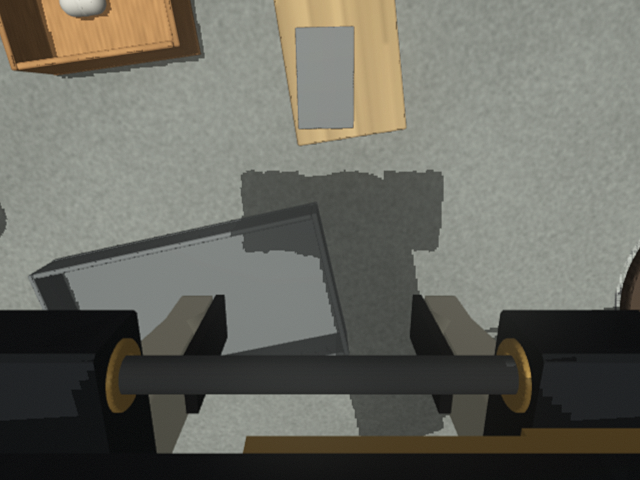

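Run:
```python
from h import *
import pickle
st=pickle.load(open('w27.pkl','rb')); W=camw(st)
c=np.array([px(W,u,.071)[:2] for u in [(295,27.5),(354,26.5),(354,128),(298.5,128.5)]]); print(c,c.mean(0))
for i,j in((3,0),(2,1)): d=c[j]-c[i]; print(np.degrees(np.arctan2(d[1],d[0]))+90,np.linalg.norm(d))
```

```text
[[ 0.42645247 -0.2616394 ]
 [ 0.38482393 -0.25927908]
 [ 0.38802962 -0.1898125 ]
 [ 0.42990485 -0.1924413 ]] [ 0.40730272 -0.22579307]
-2.8561857427427952 0.06928416377625597
-2.642163410465315 0.06954051423851916
```

```bash
python3 go.py .4073 -.2258 .12 177.25
```

```text
t 34.42 pos [ 0.4196 -0.1283  0.2497] yaw 175.95 w 0.0747 -> shift [ 0.0057 -0.0984  0.1294] turn [ 0.16  0.14 -1.3 ] F [-0.  -0.3 -0.5]
```

```bash
python3 -m handwheel '[[[0.075,0.006,-0.035,0.03,-1.3],[0.075,0.006,-0.07,0.06,-1.3],[0.075,0.006,-0.098,0.1,-1.3],[0.075,0.006,-0.098,0.129,-1.3],[0.075,0.006,-0.098,0.129,-1.3],[0.075,0.006,-0.098,0.129,-1.3]]]'; python3 go.py .4073 -.2258 .035 177.25
```

```text
t: 34.92
eef_pos: [0.4052, -0.2254, 0.1186]
ee_rot: [3.139, -0.003, 3.094]
force: [1.2, -0.5, 1.4]
width: 0.0749
t 34.92 pos [ 0.4052 -0.2254  0.1186] yaw 177.30 w 0.0749 -> shift [-0.0023 -0.0005  0.0836] turn [ 0.16 -0.18  0.05] F [ 1.2 -0.5  1.4]
```

```bash
python3 -m handwheel '[[[0.075,-0.001,0,0.03,0],[0.075,-0.002,0,0.06,0],[0.075,-0.002,0,0.08,0],[0.075,-0.002,0,0.0835,0],[0.03,-0.002,0,0.0835,0],[0.03,-0.002,0,0.0835,0],[0.03,-0.002,0,0.0835,0],[0.03,-0.002,0,0.0835,0],[0.03,-0.002,0,0.0835,0],[0.03,-0.002,0,0.0835,0],[0.03,-0.002,0,0.0835,0]]]' 15; python3 go.py .4073 -.2258 .25 177.25
```

```text
t: 35.83
eef_pos: [0.4076, -0.2254, 0.0361]
ee_rot: [3.139, -0.002, 3.095]
force: [-1.2, 2.6, 7.6]
width: 0.0418
t 35.83 pos [ 0.4076 -0.2254  0.0361] yaw 177.31 w 0.0418 -> shift [ 6.000e-04  1.000e-04 -2.139e-01] turn [ 0.15 -0.09  0.06] F [-1.2  2.6  7.6]
```

```bash
python3 -m handwheel '[[[0.03,0,0,-0.03,0],[0.03,0,0,-0.06,0],[0.03,0,0,-0.09,0],[0.03,0,0,-0.12,0],[0.03,0,0,-0.15,0],[0.03,0,0,-0.18,0],[0.03,0,0,-0.205,0],[0.03,0,0,-0.205,0]]]' 25; python3 go.py .58 .32 .24 -163.5
```

```text
t: 36.5
eef_pos: [0.4102, -0.2269, 0.2466]
ee_rot: [3.141, 0.007, 3.095]
force: [0.2, -0.3, -0.8]
width: 0.0416
t 36.50 pos [ 0.4102 -0.2269  0.2466] yaw 177.35 w 0.0416 -> shift [-0.1443  0.5542  0.0079] turn [ -0.03   0.39 -19.15] F [ 0.2 -0.3 -0.8]
```

```bash
python3 -m handwheel '[[[0.03,-0.005,0.015,0.008,0],[0.03,-0.012,0.045,0.008,-2],[0.03,-0.02,0.08,0.008,-4],[0.03,-0.03,0.115,0.008,-6],[0.03,-0.04,0.15,0.008,-8],[0.03,-0.05,0.185,0.008,-10],[0.03,-0.06,0.22,0.008,-12],[0.03,-0.07,0.255,0.008,-14],[0.03,-0.08,0.29,0.008,-16],[0.03,-0.09,0.325,0.008,-18],[0.03,-0.1,0.36,0.008,-19],[0.03,-0.11,0.395,0.008,-19],[0.03,-0.12,0.43,0.008,-19],[0.03,-0.128,0.465,0.008,-19],[0.03,-0.136,0.5,0.008,-19],[0.03,-0.142,0.53,0.008,-19],[0.03,-0.144,0.55,0.008,-19],[0.03,-0.144,0.554,0.008,-19],[0.03,-0.144,0.554,0.008,-19]]]'; python3 go.py .5922 .3767 .20 -163.5;  python3 - <<'E'
from h import *
import pickle
st=arm.get_state(); pickle.dump(st,open('w28.pkl','wb'))
im=grab_frame('wrist');cv2.imwrite('pics/w28.png',im)
im=grab_frame('scene');crop(im,400,140,560,290,4,'s28')
im=grab_frame('side');crop(im,150,90,330,230,4,'d28')
E
```

```text
t: 38.08
eef_pos: [0.5793, 0.3209, 0.2384]
ee_rot: [-3.139, 0.005, -2.855]
force: [-0.5, -0.3, -1.7]
width: 0.0421
t 38.08 pos [0.5793 0.3209 0.2384] yaw -163.58 w 0.0421 -> shift [-0.028   0.0499  0.0384] turn [-0.14  0.26 -0.08] F [-0.5 -0.3 -1.7]
```

View pics/w28.png

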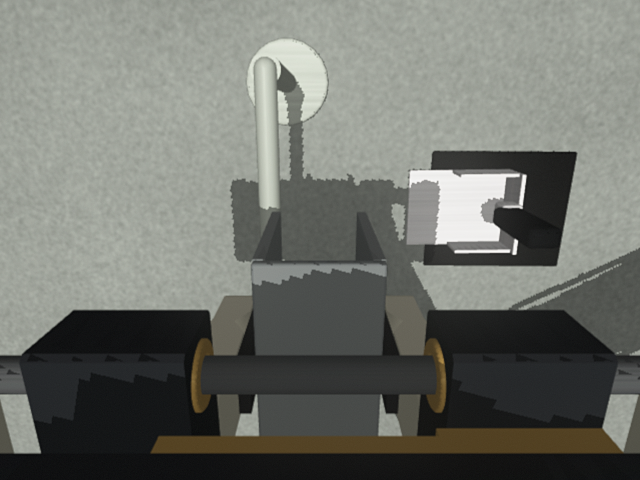

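View pics/s28.png

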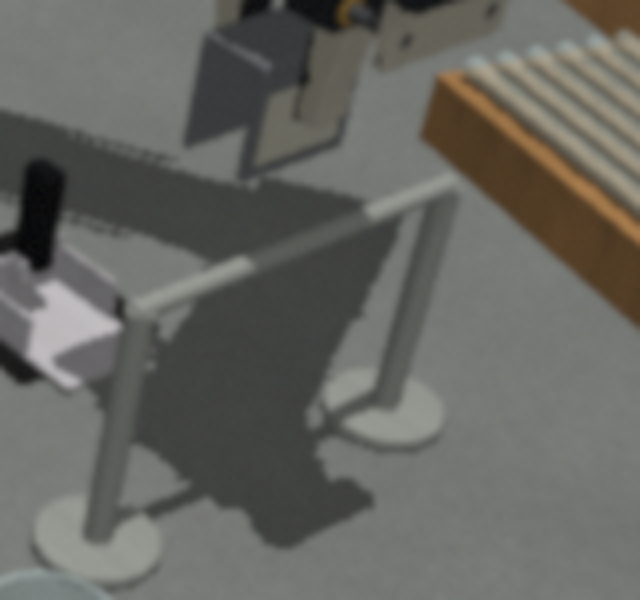

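View pics/d28.png

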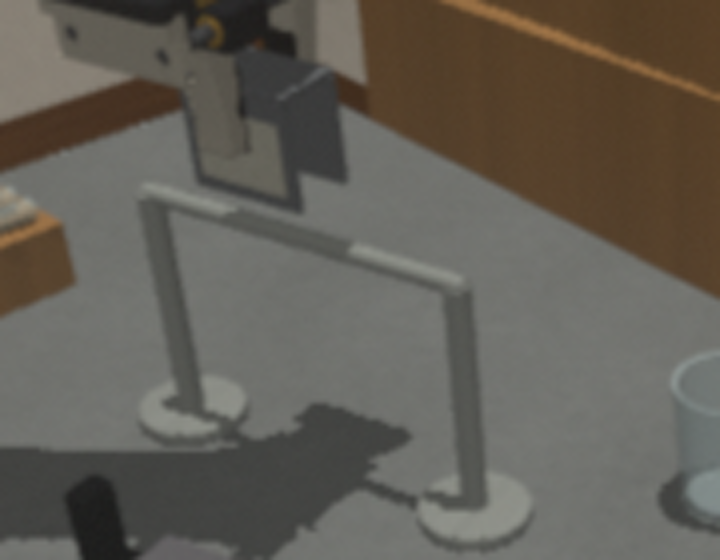

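Run:
```python
from h import *
import pickle
st=pickle.load(open('w28.pkl','rb')); W=camw(st)
a=px(W,(266,75),.162);b=px(W,(270,200),.162); e=px(W,(266,60),.162)
print(a,b,e); d=b-a; print(np.degrees(np.arctan2(-d[0],d[1])))
y=np.radians(16.5); u=np.array([-np.sin(y),np.cos(y)])
print('mid if end is at -.11-.006', e[:2]+u*.117)
n=np.array([np.cos(y),np.sin(y)]); m=np.array([.6036,.3383])
print('offset a,b from fit line',(a[:2]-m)@n,(b[:2]-m)@n,'along',(e[:2]-m)@u)
for h in(-.11,):print(proj(W,np.r_[m+u*h,.16]))
```

```text
[0.6320387  0.23651603 0.162     ] [0.61384609 0.29881333 0.162     ] [0.63379125 0.2296503  0.162     ]
16.27932035731132
mid if end is at -.11-.006 [0.60056146 0.34183221]
offset a,b from fit line -0.0016406281742019776 -0.0013906633710345365 along -0.11275025722217265
[[262.9394385   66.19009233]]
```

```bash
python3 go.py .5906 .3764 .24 -163.6
```

```text
t 38.23 pos [0.5795 0.3188 0.2397] yaw -163.69 w 0.0418 -> shift [-0.0268  0.0521 -0.0002] turn [-0.1   0.34 -0.09] F [-0.3 -1.  -0. ]
```

```bash
python3 -m handwheel '[[[0.03,-0.01,0.02,0,0],[0.03,-0.02,0.04,0,0],[0.03,-0.027,0.052,0,0],[0.03,-0.027,0.052,0,0],[0.03,-0.027,0.052,0,0]]]'; python3 go.py .5906 .3764 .137 -163.6
```

```text
t: 38.65
eef_pos: [0.5907, 0.3756, 0.2397]
ee_rot: [-3.14, 0.006, -2.857]
force: [-0.1, -0.3, -0.5]
width: 0.042
t 38.65 pos [0.5907 0.3756 0.2397] yaw -163.70 w 0.0420 -> shift [0.0005 0.001  0.1027] turn [-0.11  0.32 -0.1 ] F [-0.1 -0.3 -0.5]
```

```bash
python3 -m handwheel '[[[0.03,0,0.001,0.02,0],[0.03,0,0.001,0.045,0],[0.03,0,0.001,0.07,0],[0.03,0,0.001,0.088,0],[0.03,0,0.001,0.097,0],[0.03,0,0.001,0.1015,0],[0.03,0,0.001,0.1025,0],[0.03,0,0.001,0.1025,0]]]'; python3 go.py .5906 .3764 .137 -163.6;  python3 - <<'E'
from h import *
im=grab_frame('scene');crop(im,400,140,560,290,4,'s29')
E
```

```text
t: 39.32
eef_pos: [0.5916, 0.3765, 0.1384]
ee_rot: [-3.14, 0.007, -2.857]
force: [-0.2, 0.1, -0.9]
width: 0.0418
t 39.32 pos [0.5916 0.3765 0.1384] yaw -163.72 w 0.0418 -> shift [0.001  0.0002 0.0014] turn [-0.09  0.4  -0.12] F [-0.2  0.1 -0.9]
```

View pics/s29.png

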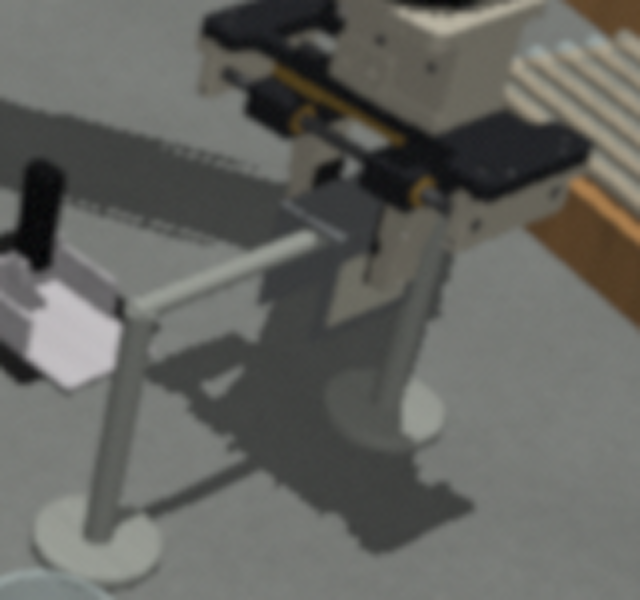

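```bash
python3 -m handwheel '[[[0.03,0,0,0.0015,0],[0.03,0,0,0.003,0],[0.03,0,0,0.0035,0],[0.045,0,0,0.0035,0],[0.05,0,0,0.0035,0],[0.06,0,0,0.0035,0],[0.07,0,0,0.0035,0],[0.075,0,0,0.0035,0],[0.075,0,0,0.0035,0]]]'; python3 go.py .5906 .3764 .24 -163.6;  python3 - <<'E'
from h import *
im=grab_frame('scene');crop(im,400,140,560,290,4,'s30')
E
```

```text
t: 40.12
eef_pos: [0.5918, 0.3768, 0.1353]
ee_rot: [-3.14, 0.008, -2.857]
force: [0.3, 0.7, 0.5]
width: 0.0709
t 40.12 pos [0.5918 0.3768 0.1353] yaw -163.70 w 0.0709 -> shift [ 0.0004 -0.0002 -0.1047] turn [-0.07  0.44 -0.1 ] F [0.3 0.7 0.5]
```

View pics/s30.png

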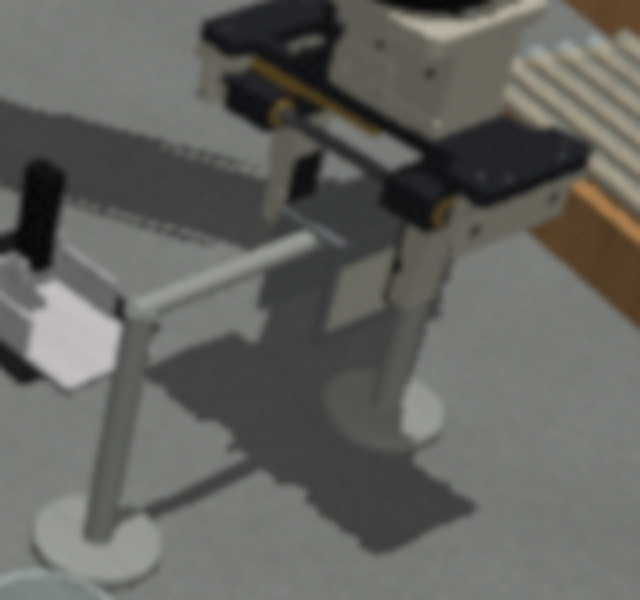

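Tag hung. Raise and go for the second one.

```bash
python3 -m handwheel '[[[0.075,0,0,-0.01,0],[0.075,0,0,-0.04,0],[0.075,0,0,-0.08,0],[0.075,0,0,-0.115,0],[0.075,0,0,-0.115,0]]]'; python3 go.py .41 -.25 .25 177.25;  python3 - <<'E'
from h import *
im=grab_frame('side');crop(im,150,90,330,230,4,'d31')
E
```

```text
t: 40.58
eef_pos: [0.594, 0.3783, 0.2606]
ee_rot: [3.139, 0.02, -2.856]
force: [0.9, 1.7, 2.0]
width: 0.075
t 40.58 pos [0.594  0.3783 0.2606] yaw -163.66 w 0.0750 -> shift [ 0.3535 -0.5512  0.0019] turn [ 0.35  1.11 19.09] F [0.9 1.7 2. ]
```

View pics/d31.png

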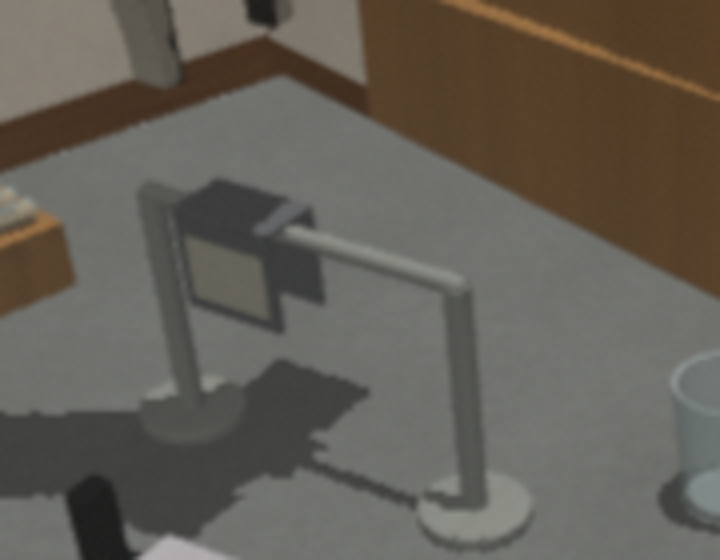

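```bash
python3 -m handwheel '[[[0.075,0.015,-0.02,0.002,0],[0.075,0.035,-0.05,0.002,1],[0.075,0.055,-0.083,0.002,2],[0.075,0.076,-0.116,0.002,4],[0.075,0.097,-0.149,0.002,6],[0.075,0.118,-0.182,0.002,8],[0.075,0.139,-0.215,0.002,10],[0.075,0.16,-0.248,0.002,12],[0.075,0.181,-0.281,0.002,14],[0.075,0.202,-0.314,0.002,16],[0.075,0.223,-0.347,0.002,18],[0.075,0.244,-0.38,0.002,19],[0.075,0.265,-0.413,0.002,19],[0.075,0.286,-0.446,0.002,19],[0.075,0.307,-0.479,0.002,19],[0.075,0.328,-0.512,0.002,19],[0.075,0.345,-0.54,0.002,19],[0.075,0.3535,-0.551,0.002,19],[0.075,0.3535,-0.551,0.002,19],[0.075,0.3535,-0.551,0.002,19]]]'
python3 - <<'E'
from h import *
import pickle
st=arm.get_state(); print(st['eef_pos'],st['ee_rot'],st['width'],st['force'])
im=grab_frame('wrist');cv2.imwrite('pics/w32.png',im); pickle.dump(st,open('w32.pkl','wb'))
E
```

```text
t: 42.3
eef_pos: [0.4078, -0.2508, 0.2478]
ee_rot: [3.134, 0.014, 3.092]
force: [0.7, -0.3, -0.0]
width: 0.0752
[ 0.40783525 -0.25076427  0.24777796] [3.13380474 0.0144061  3.09224472] 0.07520611732590331 [ 0.67749571 -0.29335925 -0.04154969]
```

View pics/w32.png

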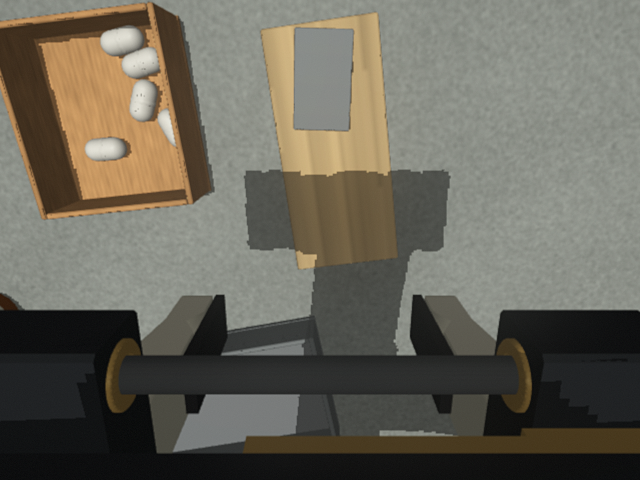

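Run:
```python
from h import *
import pickle
st=pickle.load(open('w32.pkl','rb')); W=camw(st)
c=np.array([px(W,u,.071)[:2] for u in [(295,27.5),(353.5,29),(349.5,130.5),(294,129)]]); print(c.mean(0))
for i,j in((3,0),(2,1)): d=c[j]-c[i]; print(np.degrees(np.arctan2(d[1],d[0]))+90,np.linalg.norm(d))
from go import go
m=c.mean(0); go(m[0],m[1],.12,180-5)
```

```text
[ 0.40196194 -0.34656636]
-4.422801288391639 0.06923242052604726
-3.8661684477709883 0.0692289467257689
t 42.35 pos [ 0.4082 -0.2501  0.2478] yaw 177.25 w 0.0752 -> shift [ 0.0035 -0.0976  0.127 ] turn [0.46 0.83 2.25] F [0.9 0.6 0.3]
```

```bash
python3 -m handwheel '[[[0.075,0.003,-0.035,0.03,1.4],[0.075,0.0035,-0.07,0.06,1.4],[0.075,0.0035,-0.0975,0.1,1.4],[0.075,0.0035,-0.0975,0.127,1.4],[0.075,0.0035,-0.0975,0.127,1.4],[0.075,0.0035,-0.0975,0.127,1.4]]]'; python3 go.py .402 -.3466 .036 175.85
```

```text
t: 42.85
eef_pos: [0.401, -0.3455, 0.1185]
ee_rot: [3.132, 0.01, 3.069]
force: [0.3, -0.1, 1.2]
width: 0.0754
t 42.85 pos [ 0.401  -0.3455  0.1185] yaw 175.86 w 0.0754 -> shift [-0.0003 -0.0019  0.0825] turn [0.55 0.55 0.02] F [ 0.3 -0.1  1.2]
```

```bash
python3 -m handwheel '[[[0.075,0,-0.001,0.03,0],[0.075,0,-0.001,0.06,0],[0.075,0,-0.001,0.08,0],[0.075,0,-0.001,0.0825,0],[0.03,0,-0.001,0.0825,0],[0.03,0,-0.001,0.0825,0],[0.03,0,-0.001,0.0825,0],[0.03,0,-0.001,0.0825,0],[0.03,0,-0.001,0.0825,0],[0.03,0,-0.001,0.0825,0],[0.03,0,-0.001,0.0825,0],[0.03,0,-0.001,0.0825,0]]]' 15; python3 go.py .402 -.3466 .24 175.85
```

```text
t: 43.85
eef_pos: [0.4023, -0.346, 0.0369]
ee_rot: [3.133, 0.011, 3.07]
force: [-0.0, 2.0, 7.3]
width: 0.0416
t 43.85 pos [ 0.4023 -0.346   0.0369] yaw 175.87 w 0.0416 -> shift [-0.0019  0.0012 -0.2031] turn [0.51 0.61 0.02] F [-0.   2.   7.3]
```

```bash
python3 -m handwheel '[[[0.03,0,0,-0.03,0],[0.03,0,0,-0.06,0],[0.03,0,0,-0.09,0],[0.03,0,0,-0.12,0],[0.03,0,0,-0.15,0],[0.03,0,0,-0.18,0],[0.03,0,0,-0.205,0],[0.03,0,0,-0.205,0]]]' 25; python3 go.py .6138 .2977 .24 -163.6
```

```text
t: 44.52
eef_pos: [0.4019, -0.3493, 0.2477]
ee_rot: [3.137, 0.018, 3.07]
force: [0.6, -0.7, -0.2]
width: 0.0418
t 44.52 pos [ 0.4019 -0.3493  0.2477] yaw 175.90 w 0.0418 -> shift [-0.1649  0.6604  0.014 ] turn [  0.09   1.09 -20.5 ] F [ 0.6 -0.7 -0.2]
```

```bash
python3 -m handwheel '[[[0.03,-0.005,0.015,0.005,0],[0.03,-0.012,0.045,0.01,-2],[0.03,-0.02,0.082,0.014,-4],[0.03,-0.03,0.12,0.014,-6],[0.03,-0.04,0.158,0.014,-8],[0.03,-0.05,0.196,0.014,-10],[0.03,-0.06,0.234,0.014,-12],[0.03,-0.07,0.272,0.014,-14],[0.03,-0.08,0.31,0.014,-16],[0.03,-0.09,0.348,0.014,-18],[0.03,-0.1,0.386,0.014,-20],[0.03,-0.11,0.424,0.014,-20.5],[0.03,-0.12,0.462,0.014,-20.5],[0.03,-0.13,0.5,0.014,-20.5],[0.03,-0.14,0.538,0.014,-20.5],[0.03,-0.15,0.576,0.014,-20.5],[0.03,-0.158,0.614,0.014,-20.5],[0.03,-0.163,0.642,0.014,-20.5],[0.03,-0.165,0.66,0.014,-20.5],[0.03,-0.165,0.66,0.014,-20.5]]]'; python3 -m handwheel '[[[0.03,0,0,0,0],[0.03,0,0,0,0]]]';python3 go.py .6138 .2977 .137 -163.6
python3 - <<'E'
from h import *
import pickle
st=arm.get_state(); pickle.dump(st,open('w33.pkl','wb'))
im=grab_frame('wrist');cv2.imwrite('pics/w33.png',im)
im=grab_frame('scene');crop(im,400,140,560,290,4,'s33')
E
```

```text
t: 46.18
eef_pos: [0.614, 0.3006, 0.2382]
ee_rot: [-3.139, 0.017, -2.853]
force: [0.6, 0.3, -0.7]
width: 0.042
t: 46.35
eef_pos: [0.6136, 0.3005, 0.2371]
ee_rot: [-3.139, 0.016, -2.853]
force: [-0.1, -0.6, -0.9]
width: 0.0417
t 46.35 pos [0.6136 0.3005 0.2371] yaw -163.45 w 0.0417 -> shift [ 0.0022 -0.0025  0.1001] turn [-0.16  0.91  0.15] F [-0.1 -0.6 -0.9]
```

View pics/w33.png

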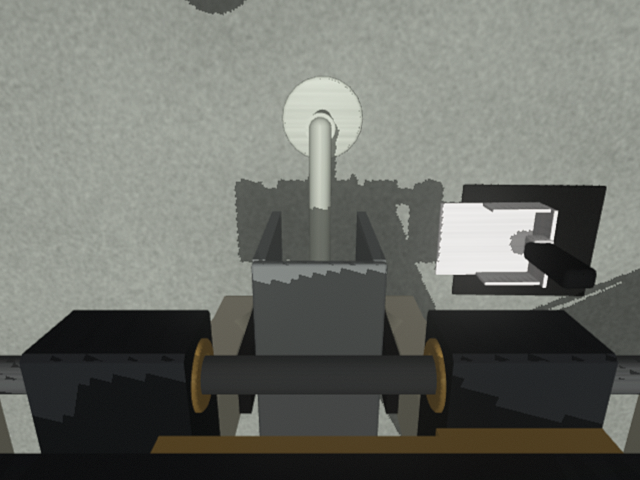

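View pics/s33.png

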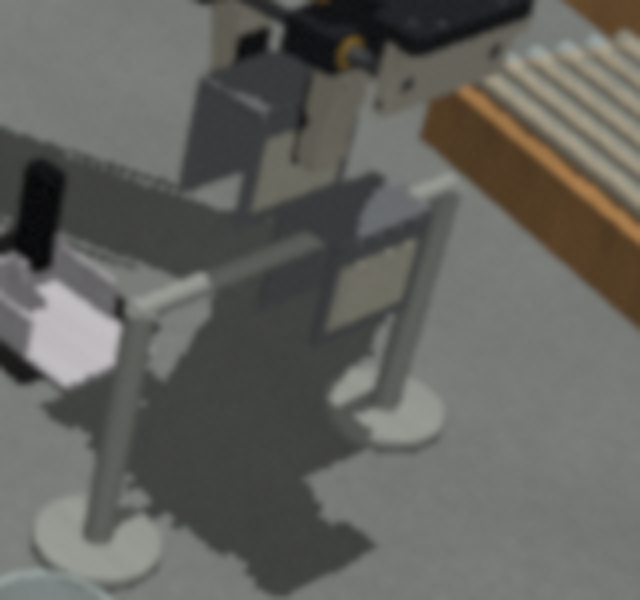

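```bash
python3 -m handwheel '[[[0.03,0.001,-0.003,0.02,0],[0.03,0.001,-0.003,0.045,0],[0.03,0.001,-0.003,0.07,0],[0.03,0.001,-0.003,0.088,0],[0.03,0.001,-0.003,0.096,0],[0.03,0.001,-0.003,0.1,0],[0.03,0.001,-0.003,0.102,0],[0.03,0.001,-0.003,0.102,0]]]'; python3 go.py .6138 .2977 .136 -163.6;  python3 - <<'E'
from h import *
im=grab_frame('scene');crop(im,400,140,560,290,4,'s34')
E
```

```text
t: 47.12
eef_pos: [0.6159, 0.2968, 0.137]
ee_rot: [-3.139, 0.018, -2.854]
force: [0.1, -0.3, -1.3]
width: 0.042
t 47.12 pos [0.6159 0.2968 0.137 ] yaw -163.51 w 0.0420 -> shift [0.0018 0.0014 0.0009] turn [-0.13  1.04  0.09] F [ 0.1 -0.3 -1.3]
```

View pics/s34.png

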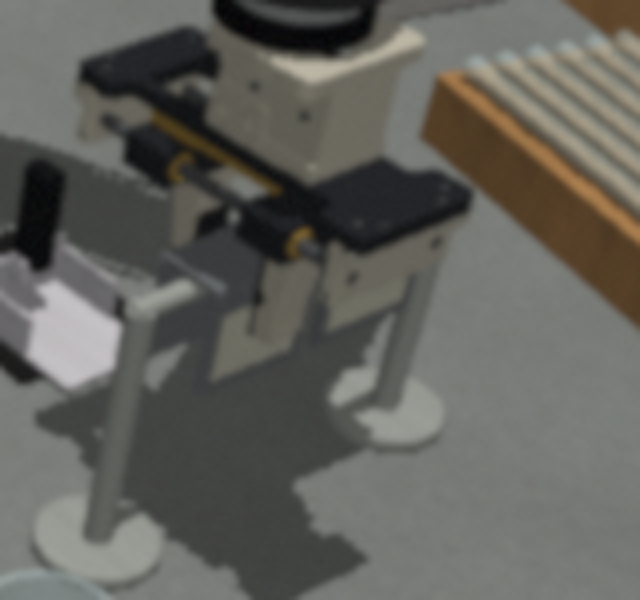

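```bash
python3 -m handwheel '[[[0.03,0.0015,0,0.001,0],[0.03,0.0015,0,0.002,0],[0.03,0.0015,0,0.0025,0],[0.045,0.0015,0,0.0025,0],[0.05,0.0015,0,0.0025,0],[0.06,0.0015,0,0.0025,0],[0.07,0.0015,0,0.0025,0],[0.075,0.0015,0,0.0025,0],[0.075,0.0015,0,0.0025,0],[0.075,0.0015,0,-0.01,0],[0.075,0.0015,0,-0.04,0],[0.075,0.0015,0,-0.08,0],[0.075,0.0015,0,-0.115,0],[0.075,0.0015,0,-0.115,0]]]'; python3 go.py .40 .28 .25 -74;  python3 - <<'E'
from h import *
im=grab_frame('scene');cv2.imwrite('pics/sc35.png',im);crop(im,370,140,530,290,4,'s35')
im=grab_frame('side');crop(im,150,90,330,230,4,'d35')
E
```

```text
t: 48.33
eef_pos: [0.6157, 0.2975, 0.2626]
ee_rot: [3.141, 0.032, -2.853]
force: [1.4, 0.1, 2.5]
width: 0.075
t 48.33 pos [0.6157 0.2975 0.2626] yaw -163.45 w 0.0750 -> shift [0.2121 0.0446 0.006 ] turn [ -1.38   1.45 -89.44] F [1.4 0.1 2.5]
```

View pics/s35.png

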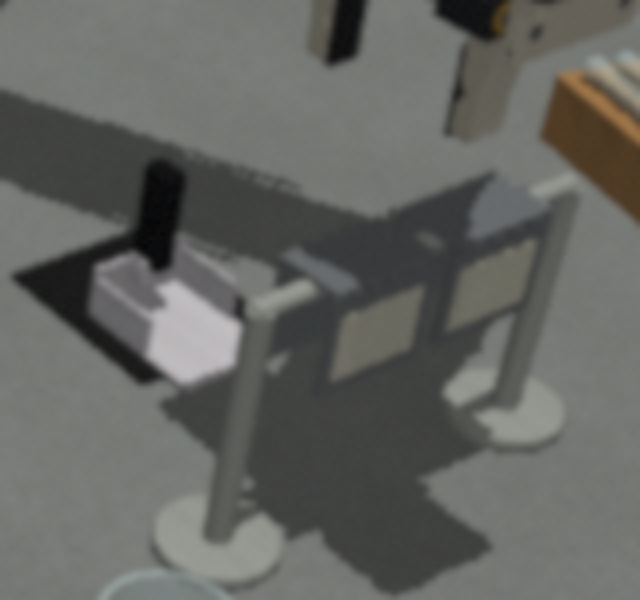

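View pics/d35.png

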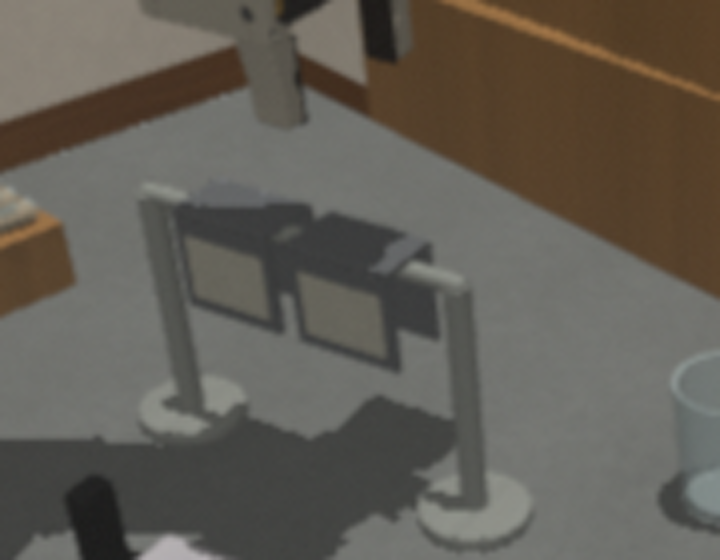

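```bash
python3 go.py .388 .274 .26 -73; python3 -m handwheel '[[[0.07,0.03,0.006,0.003,-3],[0.07,0.06,0.013,0.003,-10],[0.07,0.09,0.02,0.003,-17],[0.07,0.12,0.026,0.003,-24],[0.07,0.15,0.033,0.003,-31],[0.07,0.18,0.039,0.003,-38],[0.07,0.21,0.046,0.003,-45],[0.07,0.225,0.047,0.003,-52],[0.07,0.225,0.047,0.003,-59],[0.07,0.225,0.047,0.003,-66],[0.07,0.225,0.047,0.003,-73],[0.07,0.225,0.047,0.003,-80],[0.07,0.225,0.047,0.003,-87],[0.07,0.225,0.047,0.003,-90.4],[0.07,0.225,0.047,0.003,-90.4],[0.07,0.225,0.047,0.003,-90.4]]]';python3 - <<'E'
from h import *
import pickle
st=arm.get_state(); pickle.dump(st,open('w36.pkl','wb')); print(st['eef_pos'],st['ee_rot'])
im=grab_frame('wrist');cv2.imwrite('pics/w36.png',im)
E
```

```text
t 48.43 pos [0.6133 0.2968 0.2559] yaw -163.50 w 0.0748 -> shift [ 0.2223  0.0421 -0.0094] turn [ -1.06   1.05 -90.49] F [-1.1 -0.  -0.9]
t: 49.77
eef_pos: [0.384, 0.2777, 0.2473]
ee_rot: [-3.119, -0.001, -1.278]
force: [0.5, -0.1, -0.4]
width: 0.07
[0.38404701 0.27766116 0.2472899 ] [-3.11888804e+00 -6.53618538e-04 -1.27810514e+00]
```

View pics/w36.png

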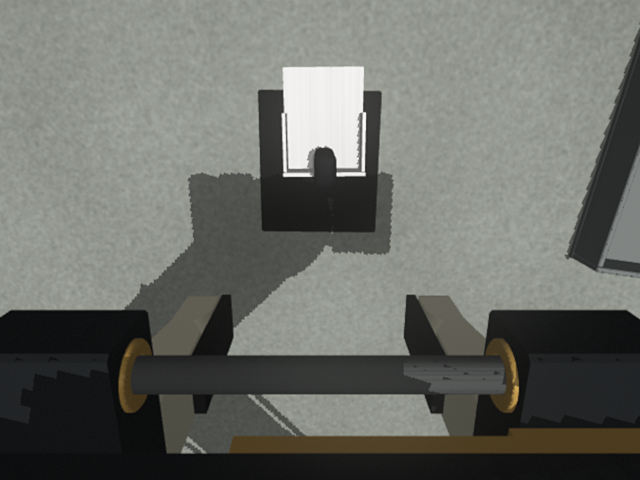

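Run:
```python
from h import *
import pickle
from go import go
st=pickle.load(open('w36.pkl','rb'))
W=camw(st)
l=px(W,(283,68),.006);r=px(W,(364,67.5),.006);c=(l+r)/2;d=l-r; yaw=np.arctan2(-d[0],d[1]); u=np.array([np.cos(yaw),np.sin(yaw)]); o=c[:2]-.045*u
print('yaw',np.degrees(yaw),np.linalg.norm(d),'origin',o); g=o-.033*u
m=np.array([px(W,v,.004)[:2] for v in [(259,91),(381,92),(376,231),(262,230)]]).mean(0); e=o-m; a=np.radians(16)
print(m,np.cos(a)*e[0]+np.sin(a)*e[1],-np.sin(a)*e[0]+np.cos(a)*e[1])
print(g); go(g[0],g[1],.15,np.degrees(yaw)-90); go(g[0],g[1],.058,np.degrees(yaw)-90)
```

```text
yaw 17.090382712858286 0.07025493752474185 origin [0.45397186 0.29375016]
[0.41647062 0.28626632] 0.03811133223152269 -0.0031428155887549616
[0.42242906 0.28405212]
t 49.82 pos [0.3841 0.2777 0.2474] yaw -73.24 w 0.0700 -> shift [ 0.0049 -0.0363  0.0982] turn [-1.31 -0.04 -0.33] F [0.4 0.5 0.6]
t 49.82 pos [0.3841 0.2777 0.2474] yaw -73.24 w 0.0700 -> shift [ 0.0049 -0.0342  0.1902] turn [-1.31 -0.04 -0.33] F [0.4 0.5 0.6]
```

```bash
python3 -m handwheel '[[[0.06,0.003,-0.025,0.03,0],[0.06,0.005,-0.036,0.06,0],[0.06,0.005,-0.036,0.098,0],[0.06,0.005,-0.036,0.12,0],[0.06,0.005,-0.035,0.15,0],[0.06,0.005,-0.034,0.18,0],[0.06,0.005,-0.034,0.19,0],[0.02,0.005,-0.034,0.19,0],[0,0.005,-0.034,0.19,0],[0,0.005,-0.034,0.19,0],[0,0.005,-0.034,0.19,0],[0,0.005,-0.034,0.19,0],[0,0.005,-0.034,0.19,0],[0,0.005,-0.034,0.19,0],[0,0.005,-0.034,0.19,0],[0,0.005,-0.034,0.19,0]]]' 30; python3 go.py .3860 .2748 .060 -73
python3 - <<'E'
from h import *
im=grab_frame('wrist');cv2.imwrite('pics/w37.png',im)
E
```

```text
t: 51.15
eef_pos: [0.4225, 0.2841, 0.0587]
ee_rot: [-3.118, -0.0, -1.278]
force: [-1.9, -0.5, 6.9]
width: 0.0162
t 51.15 pos [0.4225 0.2841 0.0587] yaw -73.24 w 0.0162 -> shift [-0.0016  0.0376 -0.0021] turn [-1.35 -0.01 -0.24] F [-1.9 -0.5  6.9]
```

View pics/w37.png

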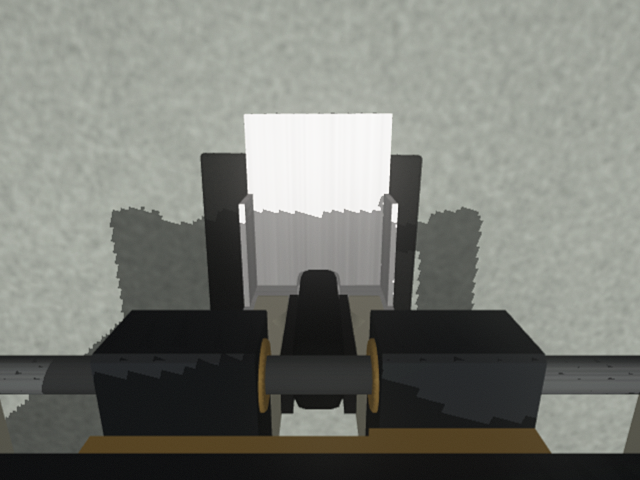

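```bash
python3 -m handwheel '[[[0,0,0,-0.004,0],[0,0,0,-0.008,0],[0,0,0.01,-0.008,0],[0,-0.001,0.025,-0.008,0],[0,-0.0015,0.036,-0.008,0],[0,-0.0015,0.038,-0.008,0],[0,-0.0015,0.038,-0.005,0],[0,-0.0015,0.038,-0.002,0],[0,-0.0015,0.038,-0.001,0],[0,-0.0015,0.038,-0.001,0],[0,-0.0015,0.038,-0.001,0]]]'; python3 go.py .3860 .2748 .0587 -73
```

```text
t: 52.12
eef_pos: [0.386, 0.2748, 0.0587]
ee_rot: [-3.118, -0.0, -1.278]
force: [-1.7, 0.2, 0.9]
width: 0.0162
t 52.12 pos [0.386  0.2748 0.0587] yaw -73.24 w 0.0162 -> shift [ 0. -0.  0.] turn [-1.35 -0.01 -0.24] F [-1.7  0.2  0.9]
```

Open evenly, then rise straight up.

```bash
python3 -m handwheel '[[[0.025,0,0,0,0],[0.035,0,0,0,0],[0.05,0,0,0,0],[0.07,0,0,0,0],[0.07,0,0,0,0],[0.07,0,0,0,0],[0.07,0,0.001,-0.02,0],[0.07,0,0.002,-0.05,0],[0.07,0,0.003,-0.09,0],[0.07,0,0.004,-0.13,0],[0.07,0,0.005,-0.17,0],[0.07,0,0.006,-0.19,0],[0.07,0,0.006,-0.19,0],[0.07,0,0.006,-0.19,0]]]'
python3 - <<'E'
from h import *
import pickle
st=arm.get_state(); pickle.dump(st,open('w38.pkl','wb')); print(st['eef_pos'],st['ee_rot'])
im=grab_frame('wrist');cv2.imwrite('pics/w38.png',im)
cv2.imwrite('pics/sc38.png',grab_frame('scene'))
cv2.imwrite('pics/d38.png',grab_frame('side'))
E
```

```text
t: 53.28
eef_pos: [0.3761, 0.2724, 0.25]
ee_rot: [-3.116, 0.002, -1.278]
force: [-1.2, -0.1, -0.0]
width: 0.0701
[0.37607372 0.27239193 0.24996113] [-3.11560767e+00  2.37748741e-03 -1.27817354e+00]
```

View pics/w38.png

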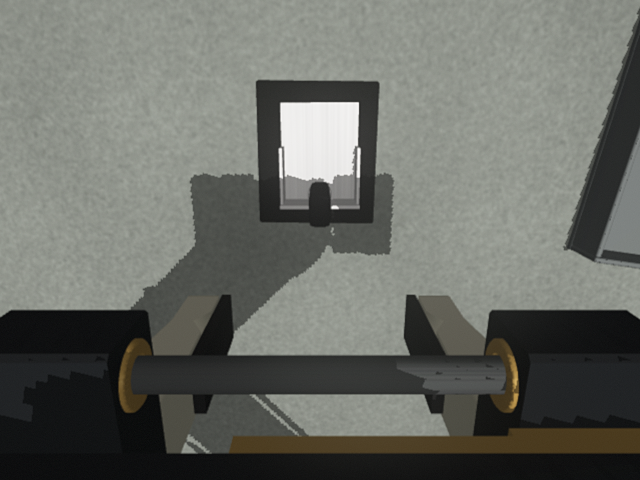

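View pics/sc38.png

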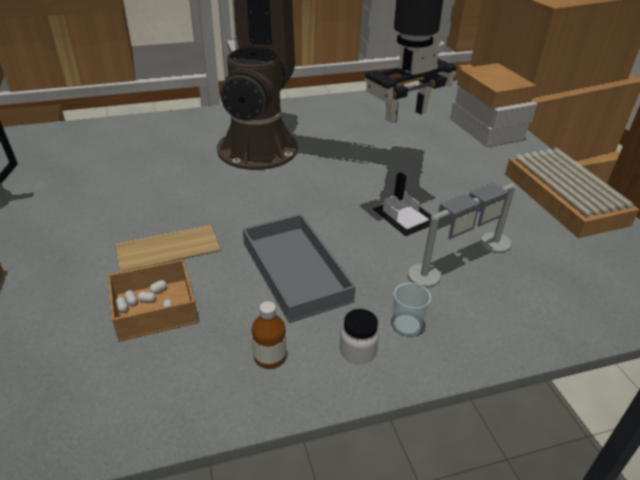

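View pics/d38.png

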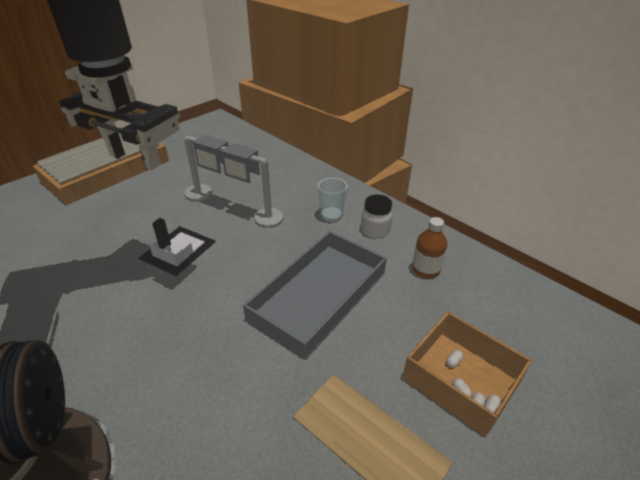

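The scoop is centred on the mat, both tags are on the rail, the bin is empty and all five bars are in the carton. The bystanders sit at the same pixels as at the start, so I'm handing in.

```bash
python3 -c "
from station import arm
print(arm.job_done())"
```

```text
the job is handed in; nothing more can be done
None
```

The job is handed in, at about 53 s on the robot's clock. The hand-in call gave no verdict, so the results below come from my last pictures.

**Stir bars:** This run had five. I scooped them in two passes against the bin's end wall, three then two, tilted the scoop slightly back to carry them, and flung them into the carton with a quick forward-and-back stroke. In the first fling one bar fell short onto the bench. I scooped it up against the carton wall and put it in before touching the tags. The fingers never went near a bar.

**Tags:** Both hang side by side on the rail, about 40 mm either side of its middle.

**Scoop:** When I first put it back, it was standing 38 mm off the mat's centre. That was inside the limit but overhanging the edge. I couldn't tell whether it slipped on release or was knocked. I gripped it again and re-centred it.

**Last checks:** The wrist, scene and side pictures show:
- all five bars in the carton and the bin empty
- both tags astride the rail and let go
- the scoop flat, near the middle of its mat
- the bottle, beaker and jar where they started
- the gripper clear of everything

I did not measure the scoop's position again after that last move, nor the tags' exact lean; I judged both from the pictures. No final check failed or disagreed.

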